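# Fetch the filter module from behind the bench chemicals

### The job

Clear the yellow, red and blue containers out of the storage bay, standing all three upright in the black side tray. Then fetch the green-topped metal module from behind them and set it flat and square inside the outlined rectangle on the white test fixture. Once it is there, put the three containers back, each standing centred on the pad of its own colour; never lay or knock one over.

Things in the scene. Friction and masses are not known exactly. Their poses are not given: they have to be found in the camera images.
- flux: yellow flux bottle with yellow cap: solid cylinder 44 mm in diameter up to 90 mm above its underside, then a shoulder and cap, 118 mm tall overall, about 0.16 kg; white label band low down; origin: centre of its underside, z up. It starts upright on the pad of its own colour
- spray: red spray can with a red top and small white nozzle: solid cylinder 44 mm in diameter up to 90 mm above its underside, then a shoulder and cap, 118 mm tall overall, about 0.16 kg; white label band low down; origin: centre of its underside, z up. It starts upright on the pad of its own colour
- cleaner: blue cleaner bottle with blue stepped cap: solid cylinder 44 mm in diameter up to 90 mm above its underside, then a shoulder and cap, 118 mm tall overall, about 0.16 kg; white label band low down; origin: centre of its underside, z up. It starts upright on the pad of its own colour
- module: aluminium module with green top and two brass jacks (7 mm high) in line along its x: a box 50 mm (its x) by 40 mm (y), 32 mm high, about 0.18 kg; origin: centre of its underside, z up. Starts flat on the bay's floor (6 mm above the bench), back wall about 14 mm behind it (+x), containers 8 to 12 mm from its other sides; grip it across its 40 mm width, fingers above the pads
- pad_yellow: round yellow pad, 56 mm in diameter, 3 mm thick, fixed on the floor of the storage bay: the home of the yellow container; origin: centre of its underside, so a container standing on it has its underside 3 mm above this origin; its top is 9 mm above the bench
- pad_red: round red pad, 56 mm in diameter, 3 mm thick, fixed on the floor of the storage bay: the home of the red container; origin: centre of its underside, so a container standing on it has its underside 3 mm above this origin; its top is 9 mm above the bench
- pad_blue: round blue pad, 56 mm in diameter, 3 mm thick, fixed on the floor of the storage bay: the home of the blue container; origin: centre of its underside, so a container standing on it has its underside 3 mm above this origin; its top is 9 mm above the bench
- bay: grey open storage bay, fixed: floor 150 (its x) by 180 mm (y), 6 mm thick, back wall on its +x edge 46 mm high over the bench, no other walls. Origin: centre of underside; z up. Pads lie at (x, y) = (30, 52), (-25, 0), (30, -52) mm, which colour where varies; module at about (30, 0). A copper spool and a brass tin (20 mm tall, 30 wide) on its front corners (-50, +-65) are bystanders
- tray: black open side tray, fixed, 260 mm (its x) by 120 mm (its y) outside, walls 4 mm thick and 12 mm high, floor 4 mm thick (its upper face is 4 mm above the origin). Origin: centre of the underside, on the bench; z up
- fixture: white test fixture, a fixed plate 120 mm (its x) by 110 mm (y), 10 mm thick, flat on top, brass dots in the corners, green dot at its +x edge; a black outlined rectangle, 60 mm (x) by 50 mm (y) inside, at its middle shows where the module goes, long side along x, either way round. Origin: centre of the underside, on the bench; z up

How it is judged:
By the outcome, as a careful person would: the job done as asked, in the order asked, and still so for the second after the job is handed in, with the robot touching nothing.
It also fails if it takes over 134 s, if anything falls off the work surface, if the arm or the gripper's body presses on something with over 40 N, if the wrist force passes 120 N, or if a joint passes its speed limit or range.

### The arm

A 7-joint arm with a two-finger parallel gripper is mounted at the origin on the work surface. World frame = base frame: x ahead of the robot, y to its left, z up, the work surface at z = 0. Lengths are in m, angles in rad, forces in N, time in s.
With the tool pointing down it reaches from about 0.425 to 0.95 m from the base axis. Payload 4.7 kg.
Tool frame: the origin (TCP) lies midway between the tips of the shut fingers; the grasp point (between the pads) lies 19 mm behind it; z points along the fingers, y is the line along which they close (so a half turn about z gives the same grasp; the last joint's range is limited). The gripper opens to 87 mm and grips with 3 to 60 N. Pads are 19 mm wide; open, the fingers measure 117 mm over their backs; the gripper's body (75 mm by 190 mm) begins 51 mm behind the grasp point.
Start: joints at [-1.136, 0.469, -0.049, 1.532, 0.024, 1.141, -0.082], TCP at [0.302, 0.604, 0.202] pointing down, gripper open.
Joint ranges: [-2.59, 2.59], [-0.33, 1.99], [-1.39, 1.29], [0.1, 2.45], [-1.04, 4.18], [0.21, 1.99], [-2.66, 2.66]. Speed limits (rad/s): [2.57, 2.57, 3.14, 3.14, 3.14, 3.14, 3.14].

### API

Orientations are given as a unit quaternion [x, y, z, w].
In Python, from workcell import ctrl gives the robot as it stands.
- The arm moves only by the tool send_rows, never from a script. Its argument "commands" is a list of rows, each an object with "slide": the shift along the tool's x, y, z in m, a list of three; "turn": the turn, a rotation vector about the tool's x, y, z in rad, a list of three. A call has 1 to 10 rows; each row shifts and turns the commanded pose from where the row before left it, along the tool's axes as they then stand; what a row does not reach is not made up. A row lasts 1/12 s, in which the tool goes at most 41.7 mm and 7.16 degrees, less where a joint would pass 70% of its speed; a pose out of reach is approached as far as the arm can. A call with a gripper value outside its range is refused whole. "jaw" is the closure, from 0 (fully open) to 1 (shut), set as the call begins (left out, the last holds). The fingers move at their own pace and stop on an object; the grip force is fixed at half the most. Time passes only in rows, so rows that do not move let the fingers close. It gives the time, the measured TCP pose, the force, the opening and the grip force at its end, in the units of the state.
- ctrl.get_state(): the state, without advancing time (a new reading comes with each control period).
- ctrl.snapshot(name): name is "scene" or "top"; returns the picture (400x640x3 uint8, red, green, blue); there is no depth.
- ctrl.calibration(name): a dict with "vertical_fov" (degrees; the focal length in pixels is half the picture's height over the tangent of half this angle, whatever the lens; pixels are square), "cx", "cy" (the principal point, pixels), "rvec" (rotation vector, rad) and "tvec" (3), from world to camera coordinates, as OpenCV has them. Camera axes: x right, y down, z forward; pixel columns grow to the right and rows downward; lengths in m; the calibration is good to about 2 mm. A picture is of the moment at which its call begins. calibration takes no time and is no camera call.
- ctrl.job_done(): hands the job in; it is judged then, once.
The state is a dict: "t": time; "joint_positions": joint angles; "joint_velocities": joint speeds; "joint_efforts": joint torques, N m; "position": TCP position; "ee_rot": TCP orientation; "contact_force": force on the tool from outside, world axes, zero at the start; "torque": the same for the moment, N m; "gripper_width": finger opening in m; "grip_force": force on a finger pad.
Only numpy, scipy, OpenCV 4.12 (cv2) and the standard library are available. Lean on these libraries where they do the work, as an engineer would, in place of code of your own. Each camera call takes 0.05 s, during which the arm holds its last target. There are 200 camera calls.

## Working session

There is one attempt and no reset: what is moved stays moved. The work goes in short steps, Python scripts to look and compute and a tool call to move; the robot and the scene stay as the last step left them, time stands still between calls to the robot, and variables do not carry over. Pictures are saved under pics/ and viewed, at most 14 in all, crops included, and the job is handed in when it is done.

Besides the shell and the picture viewer there is one more tool, called after "Call:" as name(argument=value, ...), one argument or row to a line, values as JSON. send_rows: Moves the arm, as the interface text tells. Its arguments: {"type":"object","properties":{"commands":{"type":"array"},"jaw":{"type":"number"}},"required":["commands"]}

```bash
ls; mkdir -p pics; python3 - <<'E'
from workcell import ctrl
import cv2
print(ctrl.get_state())
for n in("scene","top"):
    im=ctrl.snapshot(n); cv2.imwrite(f"pics/{n}0.png",im[:,:,::-1]); print(n,ctrl.calibration(n))
E
```

```text
pics
{'t': 0.0, 'joint_positions': array([-1.13590147,  0.4694452 , -0.04858451,  1.53368184,  0.02409655,
        1.14097025, -0.08230678]), 'joint_velocities': array([-5.77153319e-04,  1.35548528e-05,  1.56293990e-03, -1.68209551e-03,
       -1.70697902e-04,  1.34588560e-04, -7.91612581e-04]), 'joint_efforts': array([-4.86559275e-04, -5.07995439e+01, -8.09870381e-02, -2.36154681e+01,
       -6.14413409e-02,  3.80854926e-02,  1.61793650e-04]), 'position': array([0.30167414, 0.60313568, 0.201102  ]), 'ee_rot': array([ 2.29817739e-01,  9.73233213e-01, -9.41396040e-04, -1.86031026e-04]), 'contact_force': array([-0.05671486,  0.23922992,  0.14868287]), 'torque': array([ 0.01437582, -0.00125705,  0.00224895]), 'grip_force': 0.0, 'gripper_width': 0.08744993174723735}
scene {'vertical_fov': 48.43060994942285, 'cx': 317.59557112238053, 'cy': 195.96669763536607, 'rvec': array([ 1.60715456,  2.02600878, -0.80048489]), 'tvec': array([ 0.14555295, -0.38331444,  1.41696113])}
top {'vertical_fov': 46.90780554343133, 'cx': 322.93590040502414, 'cy': 199.8621099239389, 'rvec': array([ 2.16273394, -2.11181227,  0.14715551]), 'tvec': array([0.0091412 , 0.54702543, 0.9009513 ])}
```

View pics/scene0.png

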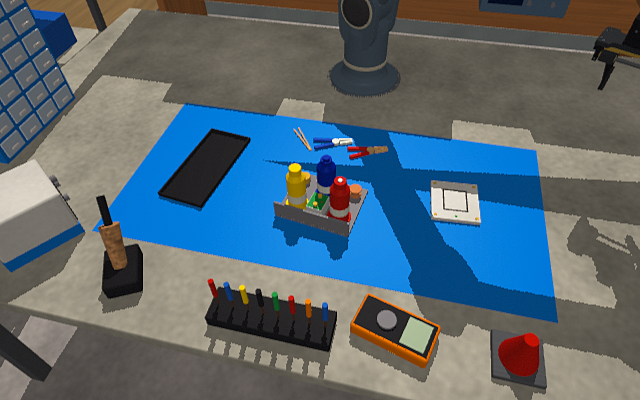

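View pics/top0.png

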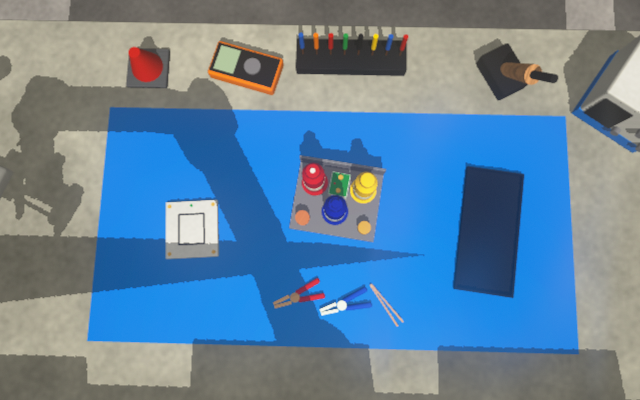

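The scene view shows the tray at about (205,168), the bay at (320,200) and the fixture at (455,202). In the top view red is at (313,178), yellow (365,185), blue (335,208), module (340,185), fixture (191,229) and tray (489,231).

```bash
cat > h.py <<'E'
import numpy as np, cv2
from workcell import ctrl
def cam(n):
    c=ctrl.calibration(n); f=200/np.tan(np.radians(c["vertical_fov"])/2)
    return np.array([[f,0,c["cx"]],[0,f,c["cy"]],[0,0,1]]),cv2.Rodrigues(c["rvec"])[0],c["tvec"]
def ray(n,p):
    K,R,t=cam(n); d=R.T@np.linalg.solve(K,[p[0],p[1],1]); return -R.T@t,d/np.linalg.norm(d)
def onz(n,p,z):
    o,d=ray(n,p); return o+d*(z-o[2])/d[2]
def tri(p,q):
    "p in scene, q in top: midpoint, gap"
    a,u=ray("scene",p); b,v=ray("top",q)
    s=np.linalg.lstsq(np.c_[u,-v],b-a,rcond=None)[0]
    x,y=a+s[0]*u,b+s[1]*v; return (x+y)/2,np.linalg.norm(x-y)
def proj(n,X):
    K,R,t=cam(n); return cv2.projectPoints(np.float64(X).reshape(-1,3),cv2.Rodrigues(R)[0],t,K,None)[0][:,0]
HS={"y":((22,150,90),(32,255,255)),"r":((0,190,70),(5,255,255)),"b":((113,180,50),(125,255,255)),"g":((50,120,40),(80,255,255))}
def hsv(im): return cv2.cvtColor(im,cv2.COLOR_RGB2HSV)
E
python3 - <<'E'
from h import *
for n,(x0,y0,x1,y1) in {"scene":(255,140,385,250),"top":(280,120,400,250)}.items():
    im=cv2.imread(f"pics/{n}0.png"); c=im[y0:y1,x0:x1]
    cv2.imwrite(f"pics/{n}_c.png",cv2.resize(c,None,fx=4.5,fy=4.5,interpolation=cv2.INTER_CUBIC))
im=cv2.imread("pics/top0.png");h=cv2.cvtColor(im,cv2.COLOR_BGR2HSV)
def big(m,box,nm):
    mm=np.zeros_like(m);x0,y0,x1,y1=box;mm[y0:y1,x0:x1]=m[y0:y1,x0:x1]
    mm=cv2.morphologyEx(mm,cv2.MORPH_OPEN,np.ones((3,3)))
    c=max(cv2.findContours(mm,cv2.RETR_EXTERNAL,cv2.CHAIN_APPROX_NONE)[0],key=cv2.contourArea)
    r=cv2.minAreaRect(c);print(nm,r);return cv2.boxPoints(r)
def rep(n,b,z,nm):
    P=np.array([onz(n,p,z) for p in b]);e=np.diff(np.vstack([P,P[:1]]),axis=0)
    print(nm,P.mean(0).round(4),"sides",np.linalg.norm(e,axis=1).round(4),"yaw",np.degrees(np.arctan2(e[:,1],e[:,0])).round(1))
# fixture: unsaturated bright; tray: dark
fx=big(cv2.inRange(h,(0,0,120),(180,60,255)),(150,180,235,275),"fixT"); rep("top",fx,.010,"fixture")
tr=big(cv2.inRange(h,(0,0,0),(180,255,75)),(440,150,540,310),"trayT"); rep("top",tr,.012,"tray")
im2=cv2.imread("pics/scene0.png");h2=cv2.cvtColor(im2,cv2.COLOR_BGR2HSV)
for n,hh,box in(("scene",h2,(270,140,375,245)),("top",h,(285,145,390,245))):
  for k,(lo,hi) in HS.items():
    m=cv2.inRange(hh,lo,hi);mm=np.zeros_like(m);x0,y0,x1,y1=box;mm[y0:y1,x0:x1]=m[y0:y1,x0:x1]
    c=max(cv2.findContours(mm,cv2.RETR_EXTERNAL,cv2.CHAIN_APPROX_NONE)[0],key=cv2.contourArea)
    print(n,k,cv2.boundingRect(c),cv2.contourArea(c))
fs=big(cv2.inRange(h2,(0,0,120),(180,60,255)),(420,170,490,230),"fixS")
c2=cv2.inRange(h2,(0,0,0),(180,255,75));ts=big(c2,(150,120,260,215),"trayS")
for n in("scene","top"):print(n,"cam at",ray(n,(0,0))[0].round(3))
E
```

```text
fixT ((191.5, 229.0), (58.0, 51.0), 90.0)
fixture [0.4838 0.297  0.01  ] sides [0.1084 0.122  0.1064 0.1222] yaw [ -88.7 -176.6   91.4    4.3]Traceback (most recent call last):
  File "<stdin>", line 16, in <module>
  File "<stdin>", line 9, in big
ValueError: max() iterable argument is empty
```

View pics/scene_c.png

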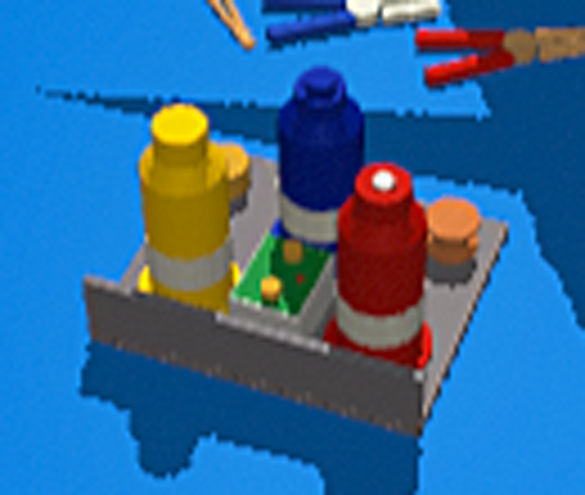

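View pics/top_c.png

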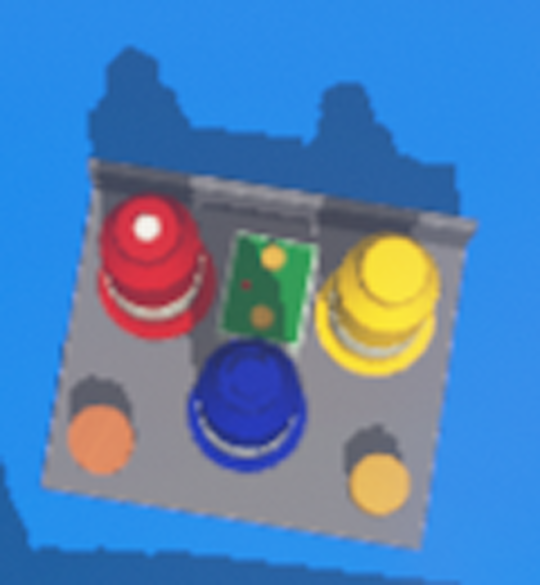

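Zoomed views are clear: the module's jacks lie roughly along bay x, the three bottles stand on their pads, and wall and floor corners can be picked.

```bash
python3 - <<'E'
from h import *
T=lambda x,y:np.array([(x+.5)/4.5-.5+280,(y+.5)/4.5-.5+120])
S=lambda x,y:np.array([(x+.5)/4.5-.5+255,(y+.5)/4.5-.5+140])
for k,s,t in[("red nozzle",(383,181),(147,227)),("yel cap",(180,124),(394,263)),("blu cap",(320,85),(248,378)),("jack far",(270,284),(273,256)),("jack near",(292,247),(262,315)),("fl R",(505,232),(43,487)),("wallL",(85,280),(478,222)),("wallR",(423,372),(95,160))]:
    X,g=tri(S(*s),T(*t));print(k,X.round(4),"gap",round(g,4))
    for z in (.127,.045,.046,.006): print("   z",z,onz("top",T(*t),z).round(4)[:2],onz("scene",S(*s),z).round(4)[:2])
fl=[onz("top",T(*p),.006) for p in((43,487),(420,549))];wl=[onz("top",T(*p),.046) for p in((95,160),(478,222))]
P=np.array(fl+wl);print(P.round(4))
e=P[0]-P[1];print("front yaw(y axis)",np.degrees(np.arctan2(e[1],e[0])),np.linalg.norm(e));e=P[2]-P[3];print(np.degrees(np.arctan2(e[1],e[0])),np.linalg.norm(e))
c=P.mean(0)[:2];print("bay c",c)
im=cv2.imread("pics/top0.png");h=cv2.cvtColor(im,cv2.COLOR_BGR2HSV)
print(im[230,490],im[230,470:478],im[230,505:530:3]);
im2=cv2.imread("pics/scene0.png")
def rect(im,n,box,z,f):
    x0,y0,x1,y1=box;m=np.zeros(im.shape[:2],np.uint8);m[y0:y1,x0:x1]=f(im)[y0:y1,x0:x1]
    m=cv2.morphologyEx(m,cv2.MORPH_OPEN,np.ones((3,3)))
    c=max(cv2.findContours(m,cv2.RETR_EXTERNAL,cv2.CHAIN_APPROX_NONE)[0],key=cv2.contourArea)
    W=np.array([onz(n,p,z)[:2] for p in c[:,0]])*1000
    r=cv2.minAreaRect(W.astype(np.float32));print(n,"z",z,r)
dark=lambda im:cv2.inRange(im,(0,0,0),(110,75,75)); white=lambda im:cv2.inRange(cv2.cvtColor(im,cv2.COLOR_BGR2HSV),(0,0,120),(180,60,255))
for z in(0,.012): rect(im,"top",(440,150,540,310),z,dark);rect(im2,"scene",(150,120,260,215),z,dark)
for z in(0,.010): rect(im,"top",(150,180,235,275),z,white);rect(im2,"scene",(420,170,490,230),z,white)
rect(im,"top",(176,210,207,247),.010,lambda a:cv2.inRange(a,(0,0,0),(90,90,90)))
rect(im2,"scene",(440,187,470,213),.010,lambda a:cv2.inRange(a,(0,0,0),(90,90,90)))
for n,a,b in(("t",im,(160,195,225,265)),("s",im2,(425,175,485,230))):
    cv2.imwrite(f"pics/fx{n}.png",cv2.resize(a[b[1]:b[3],b[0]:b[2]],None,fx=6,fy=6,interpolation=cv2.INTER_CUBIC))
a,b=cv2.imread("pics/fxt.png"),cv2.imread("pics/fxs.png");H=max(a.shape[0],b.shape[0])
p=lambda x:cv2.copyMakeBorder(x,0,H-x.shape[0],0,0,0);cv2.imwrite("pics/fx.png",np.hstack([p(a),p(b)]))
E
```

```text
red nozzle [0.5901 0.0428 0.125 ] gap 0.0008
   z 0.127 [0.5897 0.0423] [0.5919 0.0435]
   z 0.045 [0.6076 0.0456] [0.5132 0.0287]
   z 0.046 [0.6073 0.0455] [0.5142 0.0289]
   z 0.006 [0.616  0.0471] [0.4758 0.0217]
yel cap [ 0.5764 -0.0597  0.1278] gap 0.0018
   z 0.127 [ 0.5768 -0.0606] [ 0.5756 -0.0591]
   z 0.045 [ 0.5933 -0.0673] [ 0.4949 -0.0865]
   z 0.046 [ 0.5931 -0.0673] [ 0.4959 -0.0862]
   z 0.006 [ 0.6012 -0.0705] [ 0.4565 -0.0996]
blu cap [ 0.5281 -0.0012  0.1208] gap 0.0
   z 0.127 [ 0.5272 -0.0011] [5.345e-01 4.000e-04]
   z 0.045 [ 0.5389 -0.002 ] [ 0.4488 -0.0198]
   z 0.046 [ 0.5388 -0.002 ] [ 0.4499 -0.0195]
   z 0.006 [ 0.5445 -0.0025] [ 0.4081 -0.0293]
jack far [ 0.5954 -0.0121  0.0446] gap 0.0004
   z 0.127 [ 0.5786 -0.0104] [0.6653 0.0075]
   z 0.045 [ 0.5953 -0.0122] [ 0.5957 -0.0118]
   z 0.046 [ 0.5951 -0.0122] [ 0.5966 -0.0115]
   z 0.006 [ 0.6033 -0.0131] [ 0.5626 -0.0209]
jack near [ 0.5681 -0.0074  0.0439] gap 0.0007
   z 0.127 [ 0.5536 -0.0063] [0.6415 0.0119]
   z 0.045 [ 0.5679 -0.0078] [ 0.569  -0.0068]
   z 0.046 [ 0.5678 -0.0078] [ 0.5699 -0.0066
[... 1538 characters left out ...]
02.5032958984375, -320.2169494628906), (128.5533905029297, 266.5959167480469), 82.70227813720703)
top z 0 ((484.9678955078125, 299.5719299316406), (120.74674224853516, 109.35577392578125), 4.307100772857666)
scene z 0 ((480.0904235839844, 300.28265380859375), (122.40996551513672, 110.47807312011719), 4.260228157043457)
top z 0.01 ((484.15399169921875, 296.5794982910156), (119.5055160522461, 108.23159790039062), 4.3070783615112305)
scene z 0.01 ((489.5569763183594, 298.569580078125), (120.86885833740234, 109.08732604980469), 4.26031494140625)Traceback (most recent call last):
  File "<stdin>", line 23, in <module>
  File "<stdin>", line 17, in rect
ValueError: max() iterable argument is empty
```

Everything agrees to about 2 mm: bay centre (0.552,-0.007) with yaw -8°, bottle tops at z 0.12 to 0.13, jacks at z 0.044. I start with yellow, closing along the bay's x.

```bash
cat > plan.py <<'E'
import sys; from h import *
from scipy.spatial.transform import Rotation as Rn
# args: x,y,z,closing_yaw_deg ... legs; prints per leg the total shift/turn in tool axes; start: measured pose, or "from" leg
def plan(legs,start=None):
    s=ctrl.get_state(); R=Rn.from_quat(s["ee_rot"]); p=s["position"]
    yaw=np.degrees(np.arctan2(*R.as_matrix()[[1,0],1]))
    print("t",round(s["t"],2),"pos",p.round(4),"yaw",round(yaw,2),"tilt",np.degrees(R.as_matrix()[:2,2]).round(2),"w",round(s["gripper_width"],4))
    for x,y,z,w in legs:
        a=np.radians(yaw); yt=np.array([np.cos(a),np.sin(a),0]); zt=np.array([0,0,-1.]); xt=np.cross(yt,zt)
        d=np.array([x,y,z])-p; v=np.array([d@xt,d@yt,d@zt]); dw=(w-yaw+180)%360-180
        n=max(1,int(np.ceil(np.linalg.norm(v)/.035)))
        print((x,y,z,w),"slide mm",(v*1000).round(1),"rows",n,"each",(v/n).round(4),"then turn z",round(-np.radians(dw),4))
        p=np.array([x,y,z]); yaw=w
if __name__=="__main__": plan([tuple(map(float,a.split(","))) for a in sys.argv[1:]])
E
python3 plan.py .30167,.60314,.26,-8 .5757,-.061,.26,-8 .5757,-.061,.067,-8
```

```text
t 0.1 pos [0.3017 0.6032 0.2012] yaw 63.43 tilt [-0.04 -0.09] w 0.0868
(0.30167, 0.60314, 0.26, -8.0) slide mm [  0.   -0.1 -58.8] rows 2 each [ 0.     -0.     -0.0294] then turn z 1.2467
(0.5757, -0.061, 0.26, -8.0) slide mm [-619.5  363.8    0. ] rows 21 each [-0.0295  0.0173  0.    ] then turn z -0.0
(0.5757, -0.061, 0.067, -8.0) slide mm [  0.   0. 193.] rows 6 each [0.     0.     0.0322] then turn z -0.0
```

Call:
send_rows(
  commands=[
    {"slide": [0,0,-0.0294],"turn": [0,0,0]},
    {"slide": [0,0,-0.0294],"turn": [0,0,0]},
    {"slide": [0,0,0],"turn": [0,0,0.1039]},
    {"slide": [0,0,0],"turn": [0,0,0.1039]},
    {"slide": [0,0,0],"turn": [0,0,0.1039]},
    {"slide": [0,0,0],"turn": [0,0,0.1039]},
    {"slide": [0,0,0],"turn": [0,0,0.1039]},
    {"slide": [0,0,0],"turn": [0,0,0.1039]},
    {"slide": [0,0,0],"turn": [0,0,0.1039]},
    {"slide": [0,0,0],"turn": [0,0,0.1039]},
  ],
  jaw=0,
)

```text
t: 0.93
position: [0.3017, 0.6034, 0.2603]
ee_rot: [0.605, 0.796, -0.001, 0.0]
contact_force: [-0.5, 0.3, -0.8]
gripper_width: 0.0875
grip_force: 0.0
```

Call:
send_rows(
  commands=[
    {"slide": [0,0,0],"turn": [0,0,0.1039]},
    {"slide": [0,0,0],"turn": [0,0,0.1039]},
    {"slide": [0,0,0],"turn": [0,0,0.1039]},
    {"slide": [0,0,0],"turn": [0,0,0.1039]},
    {"slide": [-0.0295,0.0173,0],"turn": [0,0,0]},
    {"slide": [-0.0295,0.0173,0],"turn": [0,0,0]},
    {"slide": [-0.0295,0.0173,0],"turn": [0,0,0]},
    {"slide": [-0.0295,0.0173,0],"turn": [0,0,0]},
    {"slide": [-0.0295,0.0173,0],"turn": [0,0,0]},
    {"slide": [-0.0295,0.0173,0],"turn": [0,0,0]},
  ],
)

```text
t: 1.77
position: [0.3802, 0.4121, 0.2605]
ee_rot: [0.755, 0.656, -0.0, 0.0]
contact_force: [0.1, 0.8, 0.1]
gripper_width: 0.0869
grip_force: 0.0
```

Call:
send_rows(
  commands=[
    {"slide": [-0.0295,0.0173,0],"turn": [0,0,0]},
    {"slide": [-0.0295,0.0173,0],"turn": [0,0,0]},
    {"slide": [-0.0295,0.0173,0],"turn": [0,0,0]},
    {"slide": [-0.0295,0.0173,0],"turn": [0,0,0]},
    {"slide": [-0.0295,0.0173,0],"turn": [0,0,0]},
    {"slide": [-0.0295,0.0173,0],"turn": [0,0,0]},
    {"slide": [-0.0295,0.0173,0],"turn": [0,0,0]},
    {"slide": [-0.0295,0.0173,0],"turn": [0,0,0]},
    {"slide": [-0.0295,0.0173,0],"turn": [0,0,0]},
    {"slide": [-0.0295,0.0173,0],"turn": [0,0,0]},
  ],
)

```text
t: 2.6
position: [0.5103, 0.0961, 0.2607]
ee_rot: [0.755, 0.656, -0.0, -0.0]
contact_force: [0.6, 0.9, 0.3]
gripper_width: 0.0874
grip_force: 0.0
```

Call:
send_rows(
  commands=[
    {"slide": [-0.0295,0.0173,0],"turn": [0,0,0]},
    {"slide": [-0.0295,0.0173,0],"turn": [0,0,0]},
    {"slide": [-0.0295,0.0173,0],"turn": [0,0,0]},
    {"slide": [-0.0295,0.0173,0],"turn": [0,0,0]},
    {"slide": [-0.0295,0.0173,0],"turn": [0,0,0]},
    {"slide": [0,0,0],"turn": [0,0,0]},
    {"slide": [0,0,0],"turn": [0,0,0]},
  ],
)

```text
t: 3.18
position: [0.5752, -0.0628, 0.2605]
ee_rot: [0.756, 0.654, -0.001, 0.0]
contact_force: [0.5, 0.8, -0.1]
gripper_width: 0.0868
grip_force: 0.0
```

```bash
python3 plan.py .5757,-.061,.135,-8 .5757,-.061,.067,-8
```

```text
t 3.18 pos [ 0.5752 -0.0628  0.2605] yaw -8.29 tilt [-0.05 -0.05] w 0.0868
(0.5757, -0.061, 0.135, -8.0) slide mm [  1.9   0.3 125.5] rows 4 each [0.0005 0.0001 0.0314] then turn z -0.005
(0.5757, -0.061, 0.067, -8.0) slide mm [ 0.  0. 68.] rows 2 each [0.    0.    0.034] then turn z -0.0
```

Call:
send_rows(
  commands=[
    {"slide": [0.0015,0,0.031],"turn": [0,0,-0.005]},
    {"slide": [0,0,0.031],"turn": [0,0,0]},
    {"slide": [0,0,0.031],"turn": [0,0,0]},
    {"slide": [0,0,0.031],"turn": [0,0,0]},
    {"slide": [0,0,0.023],"turn": [0,0,0]},
    {"slide": [0,0,0.023],"turn": [0,0,0]},
    {"slide": [0,0,0.0225],"turn": [0,0,0]},
    {"slide": [0,0,0],"turn": [0,0,0]},
    {"slide": [0,0,0],"turn": [0,0,0]},
  ],
)

```text
t: 3.93
position: [0.5745, -0.0573, 0.0676]
ee_rot: [0.753, 0.659, -0.001, -0.001]
contact_force: [1.0, -1.2, 0.5]
gripper_width: 0.0869
grip_force: 0.0
```

Call:
send_rows(
  commands=[
    {"slide": [0,0,0],"turn": [0,0,0]},
    {"slide": [0,0,0],"turn": [0,0,0]},
    {"slide": [0,0,0],"turn": [0,0,0]},
    {"slide": [0,0,0],"turn": [0,0,0]},
    {"slide": [0,0,0],"turn": [0,0,0]},
    {"slide": [0,0,0],"turn": [0,0,0]},
  ],
  jaw=1,
)

```text
t: 4.43
position: [0.5758, -0.0588, 0.0689]
ee_rot: [0.753, 0.658, 0.0, 0.0]
contact_force: [-0.3, 0.6, 0.4]
gripper_width: 0.0549
grip_force: 0.0
```

```bash
python3 - <<'E'
from h import *
im=ctrl.snapshot("top");cv2.imwrite("pics/top1.png",im[:,:,::-1])
im2=ctrl.snapshot("scene");cv2.imwrite("pics/scene1.png",im2[:,:,::-1])
a=im[110:260,270:410,::-1];b=im2[100:250,255:385,::-1]
cv2.imwrite("pics/c1.png",cv2.resize(np.hstack([a,b]),None,fx=2.9,fy=3,interpolation=2))
s=ctrl.get_state();print(s)
E
```

```text
{'t': 4.5333, 'joint_positions': array([-0.34377249,  0.49972555,  0.49650802,  1.91646512, -0.32291657,
        0.80379104,  0.19343366]), 'joint_velocities': array([ 0.00154382,  0.00313432, -0.00132601,  0.00073804, -0.00200578,
       -0.00121867,  0.00221653]), 'joint_efforts': array([-1.46235066e-02, -4.30687666e+01,  6.05597109e+00, -1.77909726e+01,
       -4.11612494e-02,  5.04539791e-02, -4.94570213e-04]), 'position': array([ 0.5756658 , -0.05881674,  0.06861342]), 'ee_rot': array([7.53117026e-01, 6.57886546e-01, 1.89280507e-04, 4.10845075e-05]), 'contact_force': array([-0.09146102,  0.13100141,  0.73399503]), 'torque': array([-0.14976737,  0.0489943 ,  0.00340222]), 'grip_force': 0.0, 'gripper_width': 0.046567664563047645}
```

View pics/c1.png

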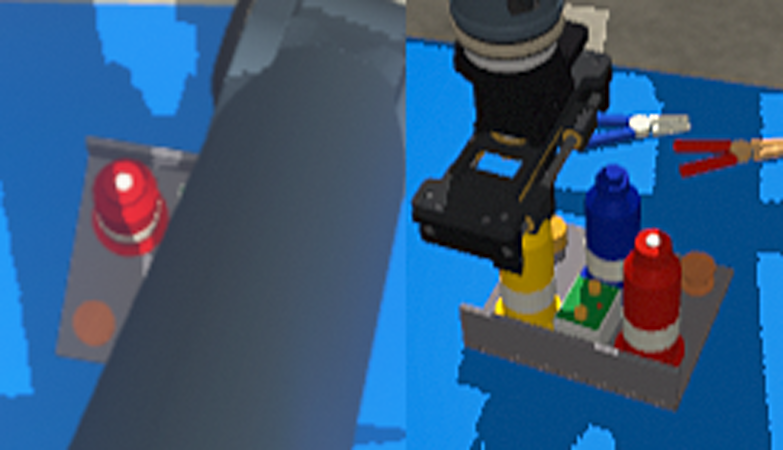

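Both views show the yellow bottle upright between the fingers, near (515,270) in the crop, with the neighbours untouched. The fingers are still closing.

Call:
send_rows(
  commands=[
    {"slide": [0,0,0],"turn": [0,0,0]},
    {"slide": [0,0,0],"turn": [0,0,0]},
    {"slide": [0,0,0],"turn": [0,0,0]},
    {"slide": [0,0,0],"turn": [0,0,0]},
    {"slide": [0,0,0],"turn": [0,0,0]},
  ],
)

```text
t: 4.95
position: [0.5754, -0.0589, 0.0685]
ee_rot: [0.753, 0.658, -0.0, -0.0]
contact_force: [-1.3, 0.9, 3.1]
gripper_width: 0.043
grip_force: 30.0
```

```bash
python3 -c "
import numpy as np
a=np.radians(-7.2)
for k in(-85,0,85):print(k,.496+.001*k*np.cos(a),-.324+.001*k*np.sin(a))"
python3 plan.py .5757,-.0588,.215,-8 .580,-.335,.215,-8 .580,-.335,.065,-8
```

```text
-85 0.4116702503882694 -0.3133466751470341
0 0.496 -0.324
85 0.5803297496117306 -0.3346533248529659
t 4.95 pos [ 0.5754 -0.0589  0.0685] yaw -7.73 tilt [-0.02  0.01] w 0.043
(0.5757, -0.0588, 0.215, -8.0) slide mm [ 1.000e-01  3.000e-01 -1.465e+02] rows 5 each [ 0.      0.0001 -0.0293] then turn z 0.0048
(0.58, -0.335, 0.215, -8.0) slide mm [-272.9   42.7    0. ] rows 8 each [-0.0341  0.0053  0.    ] then turn z -0.0
(0.58, -0.335, 0.065, -8.0) slide mm [  0.   0. 150.] rows 5 each [0.   0.   0.03] then turn z -0.0
```

Call:
send_rows(
  commands=[
    {"slide": [0,0,-0.015],"turn": [0,0,0]},
    {"slide": [0,0,-0.03],"turn": [0,0,0]},
    {"slide": [0,0,-0.03],"turn": [0,0,0]},
    {"slide": [0,0,-0.03],"turn": [0,0,0]},
    {"slide": [0,0,-0.0265],"turn": [0,0,0]},
    {"slide": [0,0,-0.015],"turn": [0,0,0]},
    {"slide": [-0.0129,0.0027,0],"turn": [0,0,0]},
    {"slide": [-0.026,0.004,0],"turn": [0,0,0]},
    {"slide": [-0.026,0.004,0],"turn": [0,0,0]},
    {"slide": [-0.026,0.004,0],"turn": [0,0,0]},
  ],
)

```text
t: 5.78
position: [0.5777, -0.1514, 0.2143]
ee_rot: [0.753, 0.658, -0.0, -0.0]
contact_force: [-0.6, 1.0, -1.8]
gripper_width: 0.0429
grip_force: 30.0
```

Call:
send_rows(
  commands=[
    {"slide": [-0.026,0.004,0],"turn": [0,0,0]},
    {"slide": [-0.026,0.004,0],"turn": [0,0,0]},
    {"slide": [-0.026,0.004,0],"turn": [0,0,0]},
    {"slide": [-0.026,0.004,0],"turn": [0,0,0]},
    {"slide": [-0.026,0.004,0],"turn": [0,0,0]},
    {"slide": [-0.026,0.004,0],"turn": [0,0,0]},
    {"slide": [-0.026,0.004,0],"turn": [0,0,0]},
    {"slide": [0,0,0.02],"turn": [0,0,0]},
    {"slide": [0,0,0.02],"turn": [0,0,0]},
    {"slide": [0,0,0.02],"turn": [0,0,0]},
  ],
)

```text
t: 6.62
position: [0.5808, -0.3357, 0.1534]
ee_rot: [0.754, 0.657, -0.0, -0.0]
contact_force: [-0.3, 0.7, -2.4]
gripper_width: 0.0428
grip_force: 30.0
```

Call:
send_rows(
  commands=[
    {"slide": [0,0,0.02],"turn": [0,0,0]},
    {"slide": [0,0,0.02],"turn": [0,0,0]},
    {"slide": [0,0,0.02],"turn": [0,0,0]},
    {"slide": [0,0,0],"turn": [0,0,0]},
    {"slide": [0,0,0],"turn": [0,0,0]},
    {"slide": [0,0,0],"turn": [0,0,0]},
  ],
)

```text
t: 7.12
position: [0.5817, -0.3355, 0.0957]
ee_rot: [0.753, 0.658, 0.0, 0.001]
contact_force: [0.1, -0.3, -1.7]
gripper_width: 0.043
grip_force: 30.0
```

```bash
python3 plan.py .580,-.335,.065,-8; python3 - <<'E'
from h import *
im2=ctrl.snapshot("scene");cv2.imwrite("pics/scene2.png",im2[:,:,::-1])
cv2.imwrite("pics/c2.png",cv2.resize(im2[60:260,130:400,::-1],None,fx=2.5,fy=2.5,interpolation=2))
E
```

```text
t 7.12 pos [ 0.5817 -0.3355  0.0957] yaw -7.73 tilt [ 0.06 -0.05] w 0.043
(0.58, -0.335, 0.065, -8.0) slide mm [ 0.3 -1.8 30.7] rows 1 each [ 0.0003 -0.0018  0.0307] then turn z 0.0048
```

View pics/c2.png

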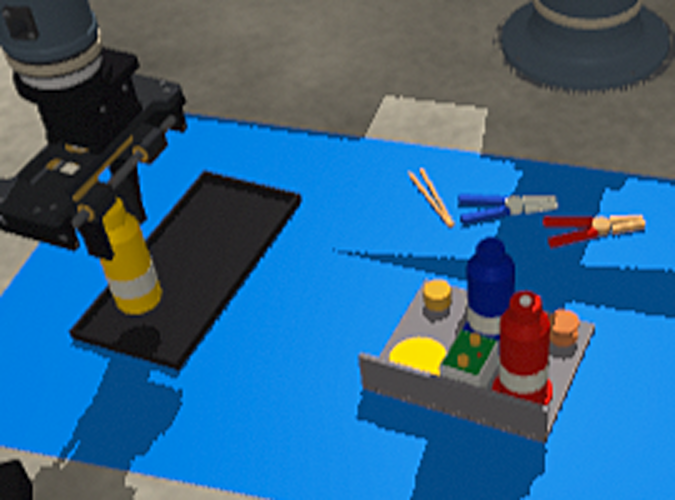

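The yellow pad is now bare at (420,355) in this crop. The bottle hangs upright over the near end of the tray at (135,270).

Call:
send_rows(
  commands=[
    {"slide": [0,-0.0015,0.015],"turn": [0,0,0]},
    {"slide": [0,0,0.011],"turn": [0,0,0]},
    {"slide": [0,0,0.003],"turn": [0,0,0]},
    {"slide": [0,0,0.001],"turn": [0,0,0]},
    {"slide": [0,0,0.001],"turn": [0,0,0]},
    {"slide": [0,0,0.001],"turn": [0,0,0]},
    {"slide": [0,0,0],"turn": [0,0,0]},
    {"slide": [0,0,0],"turn": [0,0,0]},
  ],
)

```text
t: 7.83
position: [0.5801, -0.3352, 0.0635]
ee_rot: [0.753, 0.658, 0.0, 0.001]
contact_force: [0.4, -0.4, -0.5]
gripper_width: 0.0429
grip_force: 30.0
```

Call:
send_rows(
  commands=[
    {"slide": [0,0,0],"turn": [0,0,0]},
    {"slide": [0,0,0],"turn": [0,0,0]},
    {"slide": [0,0,0],"turn": [0,0,0]},
    {"slide": [0,0,0],"turn": [0,0,0]},
    {"slide": [0,0,0],"turn": [0,0,0]},
  ],
  jaw=0.3,
)

```text
t: 8.25
position: [0.5799, -0.3349, 0.0631]
ee_rot: [0.753, 0.658, 0.0, 0.0]
contact_force: [-0.5, -0.5, 0.2]
gripper_width: 0.0601
grip_force: 0.0
```

Call:
send_rows(
  commands=[
    {"slide": [0,0,-0.01],"turn": [0,0,0]},
    {"slide": [0,0,-0.03],"turn": [0,0,0]},
    {"slide": [0,0,-0.03],"turn": [0,0,0]},
    {"slide": [0,0,-0.03],"turn": [0,0,0]},
    {"slide": [0,0,-0.03],"turn": [0,0,0]},
    {"slide": [0,0,-0.015],"turn": [0,0,0]},
  ],
)

```text
t: 8.75
position: [0.581, -0.3363, 0.2131]
ee_rot: [0.753, 0.658, 0.001, 0.003]
contact_force: [0.2, -0.6, 0.4]
gripper_width: 0.0609
grip_force: 0.0
```

```bash
python3 plan.py .5277,-.002,.208,-8 .5277,-.002,.068,-8 .5277,-.002,.215,-8 .496,-.324,.215,-8
```

```text
t 8.75 pos [ 0.581  -0.3363  0.2131] yaw -7.75 tilt [ 0.33 -0.17] w 0.0609
(0.5277, -0.002, 0.208, -8.0) slide mm [324.1 -97.9   5.1] rows 10 each [ 0.0324 -0.0098  0.0005] then turn z 0.0044
(0.5277, -0.002, 0.068, -8.0) slide mm [  0.   0. 140.] rows 4 each [0.    0.    0.035] then turn z -0.0
(0.5277, -0.002, 0.215, -8.0) slide mm [   0.    0. -147.] rows 5 each [ 0.      0.     -0.0294] then turn z -0.0
(0.496, -0.324, 0.215, -8.0) slide mm [-323.3   13.4    0. ] rows 10 each [-0.0323  0.0013  0.    ] then turn z -0.0
```

Call:
send_rows(
  commands=[
    {"slide": [0.0323,-0.0097,0],"turn": [0,0,0]},
    {"slide": [0.0323,-0.0097,0],"turn": [0,0,0]},
    {"slide": [0.0323,-0.0097,0],"turn": [0,0,0]},
    {"slide": [0.0323,-0.0097,0],"turn": [0,0,0]},
    {"slide": [0.0323,-0.0097,0],"turn": [0,0,0]},
    {"slide": [0.0323,-0.0097,0],"turn": [0,0,0]},
    {"slide": [0.0323,-0.0097,0],"turn": [0,0,0]},
    {"slide": [0.0323,-0.0097,0],"turn": [0,0,0]},
    {"slide": [0.0323,-0.0097,0],"turn": [0,0,0]},
    {"slide": [0.0323,-0.0097,0],"turn": [0,0,0]},
  ],
  jaw=0,
)

```text
t: 9.58
position: [0.5266, -0.0004, 0.2089]
ee_rot: [0.753, 0.658, 0.001, 0.0]
contact_force: [0.7, 0.4, -0.5]
gripper_width: 0.0869
grip_force: 0.0
```

Call:
send_rows(
  commands=[
    {"slide": [0,0,0],"turn": [0,0,0]},
    {"slide": [0,0,0],"turn": [0,0,0]},
    {"slide": [0,0,0],"turn": [0,0,0]},
    {"slide": [0,0,0],"turn": [0,0,0]},
  ],
)

```text
t: 9.92
position: [0.5272, -0.0034, 0.2084]
ee_rot: [0.754, 0.657, 0.0, 0.0]
contact_force: [-0.6, 0.8, -0.0]
gripper_width: 0.0873
grip_force: 0.0
```

```bash
python3 plan.py .5277,-.002,.068,-8 
```

```text
t 9.92 pos [ 0.5272 -0.0034  0.2084] yaw -7.87 tilt [ 0.04 -0.02] w 0.0873
(0.5277, -0.002, 0.068, -8.0) slide mm [  1.5   0.3 140.4] rows 5 each [0.0003 0.0001 0.0281] then turn z 0.0022
```

Call:
send_rows(
  commands=[
    {"slide": [0.0007,0,0.025],"turn": [0,0,0]},
    {"slide": [0,0,0.03],"turn": [0,0,0]},
    {"slide": [0,0,0.03],"turn": [0,0,0]},
    {"slide": [0,0,0.025],"turn": [0,0,0]},
    {"slide": [0,0,0.02],"turn": [0,0,0]},
    {"slide": [0,0,0.01],"turn": [0,0,0]},
    {"slide": [0,0,0],"turn": [0,0,0]},
    {"slide": [0,0,0],"turn": [0,0,0]},
  ],
)

```text
t: 10.58
position: [0.5276, -0.0022, 0.0683]
ee_rot: [0.754, 0.657, -0.0, 0.0]
contact_force: [-0.1, -0.2, 1.0]
gripper_width: 0.0867
grip_force: 0.0
```

Call:
send_rows(
  commands=[
    {"slide": [0,0,0],"turn": [0,0,0]},
    {"slide": [0,0,0],"turn": [0,0,0]},
    {"slide": [0,0,0],"turn": [0,0,0]},
    {"slide": [0,0,0],"turn": [0,0,0]},
    {"slide": [0,0,0],"turn": [0,0,0]},
    {"slide": [0,0,0],"turn": [0,0,0]},
    {"slide": [0,0,0],"turn": [0,0,0]},
    {"slide": [0,0,0],"turn": [0,0,0]},
    {"slide": [0,0,0],"turn": [0,0,0]},
    {"slide": [0,0,0],"turn": [0,0,0]},
  ],
  jaw=1,
)

```text
t: 11.42
position: [0.5273, -0.001, 0.068]
ee_rot: [0.753, 0.658, 0.0, 0.0]
contact_force: [0.1, -0.0, 0.0]
gripper_width: 0.0428
grip_force: 30.0
```

```bash
python3 plan.py .5275,-.003,.215,-8 .496,-.324,.215,-8 .496,-.324,.064,-8
```

```text
t 11.42 pos [ 0.5273 -0.001   0.068 ] yaw -7.72 tilt [0.02 0.  ] w 0.0428
(0.5275, -0.003, 0.215, -8.0) slide mm [  -1.9    0.5 -147. ] rows 5 each [-0.0004  0.0001 -0.0294] then turn z 0.0048
(0.496, -0.324, 0.215, -8.0) slide mm [-322.3   13.5    0. ] rows 10 each [-0.0322  0.0013  0.    ] then turn z -0.0
(0.496, -0.324, 0.064, -8.0) slide mm [  0.   0. 151.] rows 5 each [0.     0.     0.0302] then turn z -0.0
```

Call:
send_rows(
  commands=[
    {"slide": [0,0,-0.015],"turn": [0,0,0]},
    {"slide": [0,0,-0.03],"turn": [0,0,0]},
    {"slide": [0,0,-0.03],"turn": [0,0,0]},
    {"slide": [0,0,-0.03],"turn": [0,0,0]},
    {"slide": [0,0,-0.027],"turn": [0,0,0]},
    {"slide": [0,0,-0.015],"turn": [0,0,0]},
    {"slide": [-0.0135,0.0005,0],"turn": [0,0,0]},
    {"slide": [-0.027,0.001,0],"turn": [0,0,0]},
    {"slide": [-0.027,0.001,0],"turn": [0,0,0]},
    {"slide": [-0.027,0.001,0],"turn": [0,0,0]},
  ],
)

```text
t: 12.25
position: [0.5171, -0.0958, 0.2145]
ee_rot: [0.753, 0.658, -0.0, -0.0]
contact_force: [-0.7, -0.1, -2.8]
gripper_width: 0.0428
grip_force: 30.0
```

Call:
send_rows(
  commands=[
    {"slide": [-0.027,0.001,0],"turn": [0,0,0]},
    {"slide": [-0.027,0.001,0],"turn": [0,0,0]},
    {"slide": [-0.027,0.001,0],"turn": [0,0,0]},
    {"slide": [-0.027,0.001,0],"turn": [0,0,0]},
    {"slide": [-0.027,0.001,0],"turn": [0,0,0]},
    {"slide": [-0.027,0.001,0],"turn": [0,0,0]},
    {"slide": [-0.027,0.001,0],"turn": [0,0,0]},
    {"slide": [-0.027,0.001,0],"turn": [0,0,0]},
    {"slide": [-0.0138,0.0008,0],"turn": [0,0,0]},
    {"slide": [0,0,0],"turn": [0,0,0]},
  ],
)

```text
t: 13.08
position: [0.4935, -0.3282, 0.2145]
ee_rot: [0.755, 0.656, -0.001, 0.0]
contact_force: [-0.6, -1.1, -0.5]
gripper_width: 0.0432
grip_force: 30.0
```

Call:
send_rows(
  commands=[
    {"slide": [0,0,0.02],"turn": [0,0,0]},
    {"slide": [0,0,0.025],"turn": [0,0,0]},
    {"slide": [0,0,0.025],"turn": [0,0,0]},
    {"slide": [0,0,0.025],"turn": [0,0,0]},
    {"slide": [0,0,0.025],"turn": [0,0,0]},
    {"slide": [0,0,0.015],"turn": [0,0,0]},
    {"slide": [0,0,0.005],"turn": [0,0,0]},
    {"slide": [0,0,0],"turn": [0,0,0]},
    {"slide": [0,0,0],"turn": [0,0,0]},
  ],
)

```text
t: 13.83
position: [0.4962, -0.3238, 0.0753]
ee_rot: [0.753, 0.658, 0.0, 0.0]
contact_force: [0.9, -0.0, -1.1]
gripper_width: 0.0428
grip_force: 30.0
```

```bash
python3 plan.py .496,-.324,.063,-8
```

```text
t 13.83 pos [ 0.4962 -0.3238  0.0753] yaw -7.69 tilt [0.03 0.  ] w 0.0428
(0.496, -0.324, 0.063, -8.0) slide mm [-0.2 -0.2 12.3] rows 1 each [-0.0002 -0.0002  0.0123] then turn z 0.0054
```

Call:
send_rows(
  commands=[
    {"slide": [0,0,0.008],"turn": [0,0,0]},
    {"slide": [0,0,0.0025],"turn": [0,0,0]},
    {"slide": [0,0,0.001],"turn": [0,0,0]},
    {"slide": [0,0,0.0008],"turn": [0,0,0]},
    {"slide": [0,0,0],"turn": [0,0,0]},
    {"slide": [0,0,0],"turn": [0,0,0]},
  ],
)

```text
t: 14.33
position: [0.4959, -0.3241, 0.0631]
ee_rot: [0.753, 0.658, 0.0, 0.0]
contact_force: [-0.2, 0.5, 0.5]
gripper_width: 0.0427
grip_force: 30.0
```

Call:
send_rows(
  commands=[
    {"slide": [0,0,0],"turn": [0,0,0]},
    {"slide": [0,0,0],"turn": [0,0,0]},
    {"slide": [0,0,0],"turn": [0,0,0]},
    {"slide": [0,0,0],"turn": [0,0,0]},
    {"slide": [0,0,-0.01],"turn": [0,0,0]},
    {"slide": [0,0,-0.03],"turn": [0,0,0]},
    {"slide": [0,0,-0.03],"turn": [0,0,0]},
    {"slide": [0,0,-0.03],"turn": [0,0,0]},
    {"slide": [0,0,-0.03],"turn": [0,0,0]},
    {"slide": [0,0,-0.015],"turn": [0,0,0]},
  ],
  jaw=0.3,
)

```text
t: 15.17
position: [0.4969, -0.3256, 0.2122]
ee_rot: [0.753, 0.658, 0.001, 0.003]
contact_force: [0.4, 0.3, 0.2]
gripper_width: 0.0609
grip_force: 0.0
```

Call:
send_rows(
  commands=[
    {"slide": [0.0313,0.0036,0],"turn": [0,0,0]},
    {"slide": [0.0313,0.0036,0],"turn": [0,0,0]},
    {"slide": [0.0313,0.0036,0],"turn": [0,0,0]},
    {"slide": [0.0313,0.0036,0],"turn": [0,0,0]},
    {"slide": [0.0313,0.0036,0],"turn": [0,0,0]},
    {"slide": [0.0313,0.0036,0],"turn": [0,0,0]},
    {"slide": [0.0313,0.0036,0],"turn": [0,0,0]},
    {"slide": [0.0313,0.0036,0],"turn": [0,0,0]},
    {"slide": [0.0313,0.0036,0],"turn": [0,0,0]},
    {"slide": [0.0313,0.0036,0],"turn": [0,0,0]},
  ],
  jaw=0,
)

```text
t: 16.0
position: [0.5737, -0.0174, 0.2085]
ee_rot: [0.753, 0.658, 0.0, 0.0]
contact_force: [0.9, -0.4, 0.3]
gripper_width: 0.0869
grip_force: 0.0
```

Call:
send_rows(
  commands=[
    {"slide": [0.0313,0.0036,0],"turn": [0,0,0]},
    {"slide": [0.0313,0.0036,0],"turn": [0,0,0]},
    {"slide": [0,0,0],"turn": [0,0,0]},
    {"slide": [0,0,0],"turn": [0,0,0]},
    {"slide": [0,0,0],"turn": [0,0,0]},
    {"slide": [0,0,0],"turn": [0,0,0]},
    {"slide": [0,0,0],"turn": [0,0,0]},
    {"slide": [0,0,0],"turn": [0,0,0]},
  ],
)

```text
t: 16.67
position: [0.5889, 0.0409, 0.2079]
ee_rot: [0.754, 0.657, 0.0, 0.0]
contact_force: [-0.4, -0.4, 0.7]
gripper_width: 0.0872
grip_force: 0.0
```

```bash
python3 plan.py .5895,.042,.068,-8;  python3 - <<'E'
from h import *
im2=ctrl.snapshot("scene")[:,:,::-1];cv2.imwrite("pics/scene3.png",im2)
im=ctrl.snapshot("top")[:,:,::-1];cv2.imwrite("pics/top3.png",im)
cv2.imwrite("pics/c3.png",cv2.resize(np.hstack([im2[90:250,140:380],im[140:300,440:540]]),None,fx=2.3,fy=2.3,interpolation=2))
E
```

```text
t 16.67 pos [0.5889 0.0409 0.2079] yaw -7.86 tilt [0.02 0.  ] w 0.0872
(0.5895, 0.042, 0.068, -8.0) slide mm [  1.1   0.5 139.9] rows 4 each [0.0003 0.0001 0.035 ] then turn z 0.0025
```

View pics/c3.png

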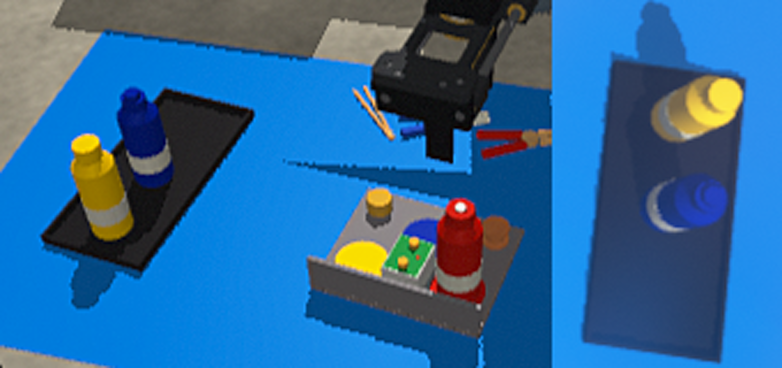

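Yellow and blue stand upright inside the tray, at (104,190) and (148,140) in the crop. Red is next.

Call:
send_rows(
  commands=[
    {"slide": [0.0003,0.0005,0.025],"turn": [0,0,0]},
    {"slide": [0,0,0.03],"turn": [0,0,0]},
    {"slide": [0,0,0.03],"turn": [0,0,0]},
    {"slide": [0,0,0.025],"turn": [0,0,0]},
    {"slide": [0,0,0.02],"turn": [0,0,0]},
    {"slide": [0,0,0.01],"turn": [0,0,0]},
    {"slide": [0,0,0],"turn": [0,0,0]},
    {"slide": [0,0,0],"turn": [0,0,0]},
  ],
)

```text
t: 17.43
position: [0.5899, 0.0423, 0.0679]
ee_rot: [0.753, 0.658, 0.0, 0.0]
contact_force: [0.5, 0.5, 0.3]
gripper_width: 0.0869
grip_force: 0.0
```

Call:
send_rows(
  commands=[
    {"slide": [0,0,0],"turn": [0,0,0]},
    {"slide": [0,0,0],"turn": [0,0,0]},
    {"slide": [0,0,0],"turn": [0,0,0]},
    {"slide": [0,0,0],"turn": [0,0,0]},
    {"slide": [0,0,0],"turn": [0,0,0]},
    {"slide": [0,0,0],"turn": [0,0,0]},
    {"slide": [0,0,0],"turn": [0,0,0]},
    {"slide": [0,0,0],"turn": [0,0,0]},
    {"slide": [0,0,0],"turn": [0,0,0]},
    {"slide": [0,0,0],"turn": [0,0,0]},
  ],
  jaw=1,
)

```text
t: 18.27
position: [0.5895, 0.0426, 0.0677]
ee_rot: [0.753, 0.658, 0.0, -0.0]
contact_force: [0.1, -0.4, 1.4]
gripper_width: 0.0425
grip_force: 30.0
```

```bash
python3 plan.py .5895,.042,.215,-7.7 .412,-.314,.215,-7.7 .412,-.314,.063,-7.7
```

```text
t 18.27 pos [0.5895 0.0426 0.0677] yaw -7.73 tilt [-0.    0.01] w 0.0425
(0.5895, 0.042, 0.215, -7.7) slide mm [-6.000e-01  1.000e-01 -1.473e+02] rows 5 each [-0.0001  0.     -0.0295] then turn z -0.0005
(0.412, -0.314, 0.215, -7.7) slide mm [-376.6 -128.2    0. ] rows 12 each [-0.0314 -0.0107  0.    ] then turn z -0.0
(0.412, -0.314, 0.063, -7.7) slide mm [  0.   0. 152.] rows 5 each [0.     0.     0.0304] then turn z -0.0
```

Call:
send_rows(
  commands=[
    {"slide": [0,0,-0.015],"turn": [0,0,0]},
    {"slide": [0,0,-0.03],"turn": [0,0,0]},
    {"slide": [0,0,-0.03],"turn": [0,0,0]},
    {"slide": [0,0,-0.03],"turn": [0,0,0]},
    {"slide": [0,0,-0.027],"turn": [0,0,0]},
    {"slide": [0,0,-0.015],"turn": [0,0,0]},
    {"slide": [-0.0066,-0.0025,0],"turn": [0,0,0]},
    {"slide": [-0.026,-0.0088,0],"turn": [0,0,0]},
    {"slide": [-0.026,-0.0088,0],"turn": [0,0,0]},
    {"slide": [-0.026,-0.0088,0],"turn": [0,0,0]},
  ],
)

```text
t: 19.1
position: [0.5475, -0.0384, 0.2127]
ee_rot: [0.753, 0.658, -0.001, -0.001]
contact_force: [-0.1, -0.1, -1.9]
gripper_width: 0.0428
grip_force: 30.0
```

Call:
send_rows(
  commands=[
    {"slide": [-0.026,-0.0088,0],"turn": [0,0,0]},
    {"slide": [-0.026,-0.0088,0],"turn": [0,0,0]},
    {"slide": [-0.026,-0.0088,0],"turn": [0,0,0]},
    {"slide": [-0.026,-0.0088,0],"turn": [0,0,0]},
    {"slide": [-0.026,-0.0088,0],"turn": [0,0,0]},
    {"slide": [-0.026,-0.0088,0],"turn": [0,0,0]},
    {"slide": [-0.026,-0.0088,0],"turn": [0,0,0]},
    {"slide": [-0.026,-0.0088,0],"turn": [0,0,0]},
    {"slide": [-0.026,-0.0088,0],"turn": [0,0,0]},
    {"slide": [-0.026,-0.0088,0],"turn": [0,0,0]},
  ],
)

```text
t: 19.93
position: [0.4251, -0.2838, 0.2129]
ee_rot: [0.753, 0.658, -0.001, -0.001]
contact_force: [0.1, 0.1, -1.4]
gripper_width: 0.0429
grip_force: 30.0
```

Call:
send_rows(
  commands=[
    {"slide": [-0.026,-0.0088,0],"turn": [0,0,0]},
    {"slide": [-0.0066,-0.0025,0],"turn": [0,0,0]},
    {"slide": [0,0,0],"turn": [0,0,0]},
    {"slide": [0,0,0],"turn": [0,0,0]},
    {"slide": [0,0,0],"turn": [0,0,0]},
  ],
)

```text
t: 20.35
position: [0.4121, -0.3123, 0.2137]
ee_rot: [0.752, 0.659, 0.0, -0.001]
contact_force: [-0.5, 0.2, -1.6]
gripper_width: 0.0427
grip_force: 30.0
```

```bash
python3 plan.py .412,-.314,.075,-7.7
```

```text
t 20.35 pos [ 0.4121 -0.3123  0.2137] yaw -7.61 tilt [-0.07  0.09] w 0.0427
(0.412, -0.314, 0.075, -7.7) slide mm [-1.700e+00  1.000e-01  1.387e+02] rows 4 each [-0.0004  0.      0.0347] then turn z 0.0016
```

Call:
send_rows(
  commands=[
    {"slide": [0,0,0.02],"turn": [0,0,0]},
    {"slide": [0,0,0.025],"turn": [0,0,0]},
    {"slide": [0,0,0.025],"turn": [0,0,0]},
    {"slide": [0,0,0.025],"turn": [0,0,0]},
    {"slide": [0,0,0.025],"turn": [0,0,0]},
    {"slide": [0,0,0.015],"turn": [0,0,0]},
    {"slide": [0,0,0.005],"turn": [0,0,0]},
    {"slide": [0,0,0],"turn": [0,0,0]},
    {"slide": [0,0,0],"turn": [0,0,0]},
  ],
)

```text
t: 21.1
position: [0.4127, -0.3136, 0.075]
ee_rot: [0.753, 0.658, 0.0, 0.0]
contact_force: [-0.2, 0.8, -1.4]
gripper_width: 0.043
grip_force: 30.0
```

Call:
send_rows(
  commands=[
    {"slide": [0,0,0.008],"turn": [0,0,0]},
    {"slide": [0,0,0.0025],"turn": [0,0,0]},
    {"slide": [0,0,0.001],"turn": [0,0,0]},
    {"slide": [0,0,0.0008],"turn": [0,0,0]},
    {"slide": [0,0,0],"turn": [0,0,0]},
    {"slide": [0,0,0],"turn": [0,0,0]},
  ],
)

```text
t: 21.6
position: [0.412, -0.3141, 0.0627]
ee_rot: [0.753, 0.658, 0.0, 0.0]
contact_force: [-0.5, 0.9, 0.5]
gripper_width: 0.0432
grip_force: 30.0
```

Call:
send_rows(
  commands=[
    {"slide": [0,0,0],"turn": [0,0,0]},
    {"slide": [0,0,0],"turn": [0,0,0]},
    {"slide": [0,0,0],"turn": [0,0,0]},
    {"slide": [0,0,0],"turn": [0,0,0]},
    {"slide": [0,0,-0.01],"turn": [0,0,0]},
    {"slide": [0,0,-0.03],"turn": [0,0,0]},
    {"slide": [0,0,-0.03],"turn": [0,0,0]},
    {"slide": [0,0,-0.03],"turn": [0,0,0]},
    {"slide": [0,0,-0.03],"turn": [0,0,0]},
    {"slide": [0,0,-0.015],"turn": [0,0,0]},
  ],
  jaw=0.3,
)

```text
t: 22.43
position: [0.4129, -0.3155, 0.2115]
ee_rot: [0.753, 0.658, 0.001, 0.003]
contact_force: [0.2, -0.9, -0.2]
gripper_width: 0.0608
grip_force: 0.0
```

```bash
python3 - <<'E'
from h import *
print(ctrl.get_state()["joint_positions"].round(2))
im2=ctrl.snapshot("scene")[:,:,::-1];cv2.imwrite("pics/scene4.png",im2)
im=ctrl.snapshot("top")[:,:,::-1].copy();cv2.imwrite("pics/top4.png",im)
P=lambda x:cv2.resize(x,(400,400),interpolation=cv2.INTER_CUBIC)
cv2.imwrite("pics/c4.png",np.hstack([P(im[145:245,285:385]),P(im2[145:245,270:370])]))
def rect(im,n,box,z,f,k=1):
    x0,y0,x1,y1=box;m=np.zeros(im.shape[:2],np.uint8);m[y0:y1,x0:x1]=f(im)[y0:y1,x0:x1]
    m=cv2.morphologyEx(m,cv2.MORPH_CLOSE,np.ones((k,k)))
    c=max(cv2.findContours(m,cv2.RETR_EXTERNAL,cv2.CHAIN_APPROX_NONE)[0],key=cv2.contourArea)
    W=np.array([onz(n,p,z)[:2] for p in c[:,0]])*1000
    r=cv2.minAreaRect(W.astype(np.float32));print(n,"z",z,np.round(r[0],1),np.round(r[1],1),round(r[2],1),cv2.contourArea(c))
def hs(lo,hi): return lambda a:cv2.inRange(cv2.cvtColor(a,cv2.COLOR_BGR2HSV),lo,hi)
for n,i,b in(("top",im,(315,160,365,205)),("scene",im2,(295,180,345,225))): rect(i,n,b,.038,hs((45,100,30),(85,255,255)),7)
for k,z in(("y",.009),("r",.009),("b",.009)):
    rect(im,"top",(285,150,390,245),z,hs(*HS[k]),3)
E
```

```text
[-0.08  0.24  0.79  1.92 -0.2   1.05  0.65]
top z 0.038 [581.2 -10.1] [33.9 44.1] 80.1 313.5
scene z 0.038 [581.7  -9.1] [34.7 44.2] 80.5 191.5
top z 0.009 [574.8 -60.7] [52.6 53.3] 46.3 484.0Traceback (most recent call last):
  File "<stdin>", line 16, in <module>
  File "<stdin>", line 10, in rect
ValueError: max() iterable argument is empty
```

View pics/c4.png

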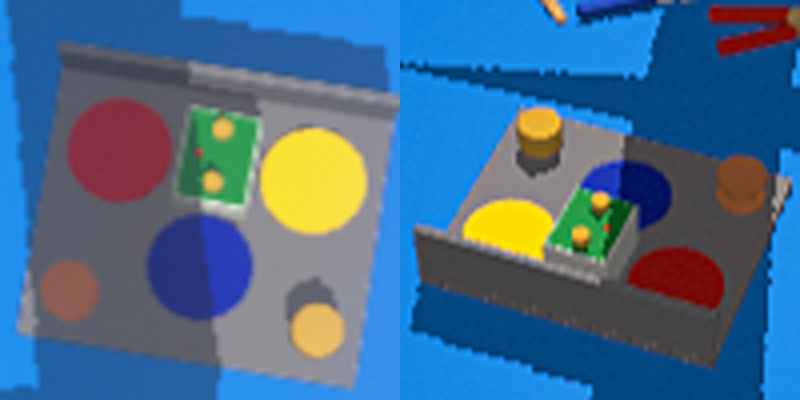

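The pads are bare and undisturbed. The module centre is (0.5814,-0.0098) at yaw about -9.9°, and both views agree to 1 mm.

Call:
send_rows(
  commands=[
    {"slide": [0.0295,0.01155,0],"turn": [0,0,0]},
    {"slide": [0.0295,0.01155,0],"turn": [0,0,0]},
    {"slide": [0.0295,0.01155,0],"turn": [0,0,0]},
    {"slide": [0.0295,0.01155,0],"turn": [0,0,0]},
    {"slide": [0.0295,0.01155,0],"turn": [0,0,0]},
    {"slide": [0.0295,0.01155,0],"turn": [0,0,0]},
    {"slide": [0.0295,0.01155,0],"turn": [0,0,0]},
    {"slide": [0.0295,0.01155,0],"turn": [0,0,0]},
    {"slide": [0.0295,0.01155,0],"turn": [0,0,0]},
    {"slide": [0.0295,0.01155,0],"turn": [0,0,0]},
  ],
  jaw=0,
)

```text
t: 23.37
position: [0.5657, -0.0357, 0.2065]
ee_rot: [0.753, 0.658, -0.001, -0.001]
contact_force: [-0.1, 0.1, 0.5]
gripper_width: 0.0864
grip_force: 0.0
```

Call:
send_rows(
  commands=[
    {"slide": [0.0295,0.01155,0],"turn": [0,0,0]},
    {"slide": [0,0,0.01],"turn": [0,0,-0.1094]},
    {"slide": [0,0,0.01],"turn": [0,0,-0.1094]},
    {"slide": [0,0,0.01],"turn": [0,0,-0.1094]},
    {"slide": [0,0,0.01],"turn": [0,0,-0.1094]},
    {"slide": [0,0,0.01],"turn": [0,0,-0.1094]},
    {"slide": [0,0,0.01],"turn": [0,0,-0.1094]},
    {"slide": [0,0,0.01],"turn": [0,0,-0.1094]},
    {"slide": [0,0,0.01],"turn": [0,0,-0.1094]},
    {"slide": [0,0,0.01],"turn": [0,0,-0.1094]},
  ],
)

```text
t: 24.2
position: [0.5804, -0.0096, 0.1159]
ee_rot: [0.35, 0.937, -0.0, -0.001]
contact_force: [-0.5, 0.1, 0.1]
gripper_width: 0.0872
grip_force: 0.0
```

Call:
send_rows(
  commands=[
    {"slide": [0,0,0.01],"turn": [0,0,-0.1094]},
    {"slide": [0,0,0],"turn": [0,0,-0.1094]},
    {"slide": [0,0,0],"turn": [0,0,-0.1094]},
    {"slide": [0,0,0],"turn": [0,0,-0.1094]},
    {"slide": [0,0,0],"turn": [0,0,-0.1094]},
    {"slide": [0,0,0],"turn": [0,0,0]},
    {"slide": [0,0,0],"turn": [0,0,0]},
    {"slide": [0,0,0],"turn": [0,0,0]},
    {"slide": [0,0,0],"turn": [0,0,0]},
  ],
)

```text
t: 24.95
position: [0.5811, -0.0095, 0.107]
ee_rot: [0.088, 0.996, -0.0, -0.0]
contact_force: [-0.2, -0.6, 0.5]
gripper_width: 0.0869
grip_force: 0.0
```

```bash
python3 plan.py .5814,-.0098,.014,80.1; python3 - <<'E'
from h import *
print(ctrl.get_state()["joint_positions"].round(2))
im=cv2.imread("pics/top4.png");
h=cv2.cvtColor(im,cv2.COLOR_BGR2HSV)
R={"r":((165,120,40),(180,255,200)),"r2":((0,150,40),(5,255,220)),"b":((113,140,40),(130,255,255)),"y":((22,150,90),(32,255,255))}
m={k:cv2.inRange(h,*v) for k,v in R.items()};m["r"]|=m.pop("r2")
for k in m:
    x=np.zeros_like(m[k]);x[150:245,285:390]=m[k][150:245,285:390]
    x=cv2.morphologyEx(x,cv2.MORPH_OPEN,np.ones((5,5)))
    c=cv2.findContours(x,cv2.RETR_EXTERNAL,cv2.CHAIN_APPROX_NONE)[0]
    if not c: print(k,"none");continue
    c=max(c,key=cv2.contourArea)
    e=cv2.fitEllipse(c);print(k,np.round(e[0],1),np.round(e[1],1),onz("top",e[0],.009).round(4))
E
```

```text
t 24.95 pos [ 0.5811 -0.0095  0.107 ] yaw 79.94 tilt [-0.04 -0.01] w 0.0869
(0.5814, -0.0098, 0.014, 80.1) slide mm [-0.4 -0.3 93. ] rows 3 each [-0.0001 -0.0001  0.031 ] then turn z -0.0028
[-0.24  0.42  0.24  1.87 -0.13  0.87  1.46]
r [314.5 182.1] [24.5 24.9] [0.5893 0.0416 0.009 ]
b [334.5 211.2] [24.7 25.1] [ 0.528  -0.0023  0.009 ]
y [362.8 189.9] [24.6 24.8] [ 0.5749 -0.0612  0.009 ]
```

Call:
send_rows(
  commands=[
    {"slide": [0,0,0.02],"turn": [0,0,0]},
    {"slide": [0,0,0.02],"turn": [0,0,0]},
    {"slide": [0,0,0.02],"turn": [0,0,0]},
    {"slide": [0,0,0.015],"turn": [0,0,0]},
    {"slide": [0,0,0.01],"turn": [0,0,0]},
    {"slide": [0,0,0.005],"turn": [0,0,0]},
    {"slide": [0,0,0.002],"turn": [0,0,0]},
    {"slide": [0,0,0],"turn": [0,0,0]},
    {"slide": [0,0,0],"turn": [0,0,0]},
  ],
)

```text
t: 25.7
position: [0.582, -0.0095, 0.0161]
ee_rot: [0.087, 0.996, 0.0, 0.001]
contact_force: [0.2, 0.5, -0.2]
gripper_width: 0.0872
grip_force: 0.0
```

Call:
send_rows(
  commands=[
    {"slide": [0,0,0],"turn": [0,0,0]},
    {"slide": [0,0,0],"turn": [0,0,0]},
    {"slide": [0,0,0],"turn": [0,0,0]},
    {"slide": [0,0,0],"turn": [0,0,0]},
    {"slide": [0,0,0],"turn": [0,0,0]},
    {"slide": [0,0,0],"turn": [0,0,0]},
    {"slide": [0,0,0],"turn": [0,0,0]},
    {"slide": [0,0,0],"turn": [0,0,0]},
    {"slide": [0,0,0],"turn": [0,0,0]},
    {"slide": [0,0,0],"turn": [0,0,0]},
  ],
  jaw=1,
)

```text
t: 26.53
position: [0.5813, -0.0095, 0.0153]
ee_rot: [0.087, 0.996, 0.0, -0.0]
contact_force: [0.5, -0.4, 0.5]
gripper_width: 0.0387
grip_force: 30.0
```

```bash
python3 plan.py .5814,-.0098,.014,80.1; python3 - <<'E'
from h import *
im=cv2.imread("pics/top4.png");im2=cv2.imread("pics/scene4.png")
P=lambda x:cv2.resize(x,(400,400),interpolation=cv2.INTER_CUBIC)
cv2.imwrite("pics/c5.png",np.hstack([P(im[196:262,158:224]),P(im2[170:236,422:488])]))
E
```

```text
t 26.53 pos [ 0.5813 -0.0095  0.0153] yaw 80.03 tilt [-0.01  0.01] w 0.0387
(0.5814, -0.0098, 0.014, 80.1) slide mm [-0.2 -0.3  1.3] rows 1 each [-0.0002 -0.0003  0.0013] then turn z -0.0013
```

View pics/c5.png

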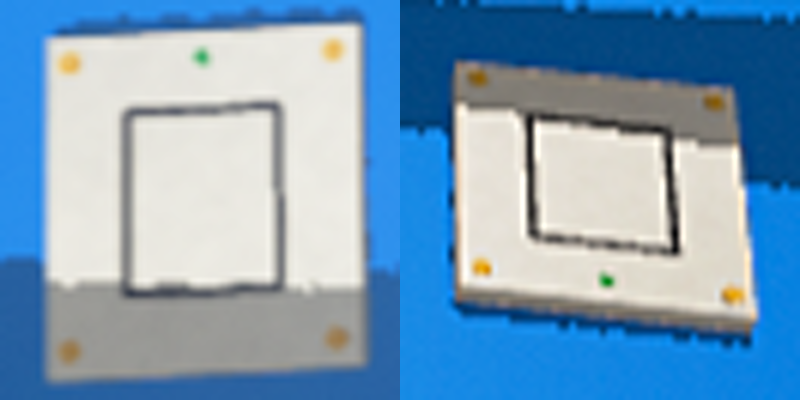

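The outline's corners are sharp in both views. In the top-view crop they are at (125,110), (280,103), (283,287) and (125,294).

```bash
python3 - <<'E'
from h import *
f=66/400
T=lambda x,y:((x+.5)*f-.5+158,(y+.5)*f-.5+196); S=lambda x,y:((x-400+.5)*f-.5+422,(y+.5)*f-.5+170)
to=[(125,110),(280,103),(283,287),(125,294)]; so=[(678,250),(532,238),(528,118),(670,130)]
for n,F,q in(("top",T,to),("scene",S,so)):
  for z in(.01,):
    P=np.array([onz(n,F(*p),z)[:2] for p in q]); e=np.roll(P,-1,0)-P
    print(n,P.mean(0).round(4),np.linalg.norm(e,axis=1).round(4),np.degrees(np.arctan2(e[:,1],e[:,0])).round(1))
X=[tri(S(*s),T(*t)) for s,t in zip(so,to)]
for x,g in X:print(x.round(4),round(g,4))
tp=[(47,38),(361,23),(366,366),(47,382)];P=np.array([onz("top",T(*p),.01)[:2] for p in tp]);e=np.roll(P,-1,0)-P
print(P.mean(0).round(4),np.linalg.norm(e,axis=1).round(4),np.degrees(np.arctan2(e[:,1],e[:,0])).round(1))
E
```

```text
top [0.4847 0.2979] [0.0541 0.064  0.0546 0.0639] [ -86.1 -175.4   93.9    4.1]
scene [0.4852 0.299 ] [0.0541 0.0631 0.0548 0.0627] [ -83.7 -175.7   95.7    3.7]
[0.5146 0.3274 0.0109] 0.0009
[0.5186 0.274  0.0088] 0.0008
[0.4547 0.2693 0.008 ] 0.001
[0.4509 0.3235 0.0096] 0.0013
[0.4838 0.2971] [0.11   0.1192 0.1097 0.1195] [ -85.9 -175.8   94.2    4.4]
```

Call:
send_rows(
  commands=[
    {"slide": [0,0,-0.01],"turn": [0,0,0]},
    {"slide": [0,0,-0.025],"turn": [0,0,0]},
    {"slide": [0,0,-0.03],"turn": [0,0,0]},
    {"slide": [0,0,-0.025],"turn": [0,0,0]},
    {"slide": [0,0,-0.015],"turn": [0,0,0]},
    {"slide": [0.0114,0.022,0],"turn": [0,0,0]},
    {"slide": [0.0114,0.022,0],"turn": [0,0,0]},
    {"slide": [0.0114,0.022,0],"turn": [0,0,0]},
    {"slide": [0.0114,0.022,0],"turn": [0,0,0]},
    {"slide": [0.0114,0.022,0],"turn": [0,0,0]},
  ],
)

```text
t: 27.37
position: [0.5434, 0.1096, 0.1208]
ee_rot: [0.087, 0.996, 0.0, -0.0]
contact_force: [0.9, -0.1, -2.3]
gripper_width: 0.039
grip_force: 30.0
```

Call:
send_rows(
  commands=[
    {"slide": [0.0114,0.022,0],"turn": [0,0,0]},
    {"slide": [0.0114,0.022,0],"turn": [0,0,0]},
    {"slide": [0.0114,0.022,0],"turn": [0,0,0]},
    {"slide": [0.0114,0.022,0],"turn": [0,0,0]},
    {"slide": [0.0114,0.022,0],"turn": [0,0,0]},
    {"slide": [0.0114,0.022,0],"turn": [0,0,0]},
    {"slide": [0.0114,0.022,0],"turn": [0,0,0]},
    {"slide": [0.0117,0.0222,0],"turn": [0,0,0]},
    {"slide": [0,0,0],"turn": [0,0,-0.0618]},
    {"slide": [0,0,0],"turn": [0,0,-0.0618]},
  ],
)

```text
t: 28.2
position: [0.4832, 0.3003, 0.1206]
ee_rot: [0.022, 1.0, 0.0, -0.0]
contact_force: [0.3, -0.4, -1.9]
gripper_width: 0.0386
grip_force: 30.0
```

Call:
send_rows(
  commands=[
    {"slide": [0,0,0],"turn": [0,0,-0.0618]},
    {"slide": [0,0,0],"turn": [0,0,-0.0618]},
    {"slide": [0,0,0.02],"turn": [0,0,0]},
    {"slide": [0,0,0.025],"turn": [0,0,0]},
    {"slide": [0,0,0.02],"turn": [0,0,0]},
    {"slide": [0,0,0.015],"turn": [0,0,0]},
    {"slide": [0,0,0],"turn": [0,0,0]},
    {"slide": [0,0,0],"turn": [0,0,0]},
    {"slide": [0,0,0],"turn": [0,0,0]},
    {"slide": [0,0,0],"turn": [0,0,0]},
  ],
)

```text
t: 29.03
position: [0.4856, 0.2987, 0.0418]
ee_rot: [-0.037, 0.999, 0.001, 0.001]
contact_force: [-0.6, 0.6, -1.4]
gripper_width: 0.0387
grip_force: 30.0
```

```bash
python3 plan.py .4846,.298,.0193,94.2
```

```text
t 29.03 pos [0.4856 0.2987 0.0418] yaw 94.19 tilt [0.12 0.09] w 0.0387
(0.4846, 0.298, 0.0193, 94.2) slide mm [ 1.  -0.6 22.5] rows 1 each [ 0.001  -0.0006  0.0225] then turn z -0.0002
```

Call:
send_rows(
  commands=[
    {"slide": [0.0007,-0.0004,0.008],"turn": [0,0,0]},
    {"slide": [0,0,0.008],"turn": [0,0,0]},
    {"slide": [0,0,0.002],"turn": [0,0,0]},
    {"slide": [0,0,0],"turn": [0,0,0]},
    {"slide": [0,0,0],"turn": [0,0,0]},
    {"slide": [0,0,0],"turn": [0,0,0]},
  ],
)

```text
t: 29.53
position: [0.4841, 0.2977, 0.0224]
ee_rot: [-0.037, 0.999, 0.0, 0.0]
contact_force: [-0.4, 0.2, -1.6]
gripper_width: 0.0389
grip_force: 30.0
```

```bash
python3 plan.py .4846,.298,.0193,94.2
```

```text
t 29.53 pos [0.4841 0.2977 0.0224] yaw 94.19 tilt [0.01 0.01] w 0.0389
(0.4846, 0.298, 0.0193, 94.2) slide mm [-0.6  0.3  3.1] rows 1 each [-0.0006  0.0003  0.0031] then turn z -0.0002
```

Call:
send_rows(
  commands=[
    {"slide": [-0.0004,0.0002,0.0015],"turn": [0,0,0]},
    {"slide": [0,0,0.001],"turn": [0,0,0]},
    {"slide": [0,0,0.0007],"turn": [0,0,0]},
    {"slide": [0,0,0],"turn": [0,0,0]},
    {"slide": [0,0,0],"turn": [0,0,0]},
    {"slide": [0,0,0],"turn": [0,0,0]},
  ],
)

```text
t: 30.03
position: [0.4844, 0.298, 0.0193]
ee_rot: [-0.037, 0.999, 0.0, 0.0]
contact_force: [-0.1, -0.8, 0.1]
gripper_width: 0.0388
grip_force: 30.0
```

Call:
send_rows(
  commands=[
    {"slide": [0,0,0],"turn": [0,0,0]},
    {"slide": [0,0,0],"turn": [0,0,0]},
    {"slide": [0,0,0],"turn": [0,0,0]},
    {"slide": [0,0,0],"turn": [0,0,0]},
    {"slide": [0,0,0],"turn": [0,0,0]},
    {"slide": [0,0,-0.01],"turn": [0,0,0]},
    {"slide": [0,0,-0.03],"turn": [0,0,0]},
    {"slide": [0,0,-0.035],"turn": [0,0,0]},
    {"slide": [0,0,-0.035],"turn": [0,0,0]},
    {"slide": [0,0,-0.035],"turn": [0,0,0]},
  ],
  jaw=0.3,
)

```text
t: 30.87
position: [0.4841, 0.2976, 0.1664]
ee_rot: [-0.037, 0.999, 0.0, 0.0]
contact_force: [1.2, 0.4, -0.2]
gripper_width: 0.0606
grip_force: 0.0
```

Call:
send_rows(
  commands=[
    {"slide": [0,0,-0.035],"turn": [0,0,0.1106]},
    {"slide": [0,0,-0.01],"turn": [0,0,0.1106]},
    {"slide": [0,0,0],"turn": [0,0,0.1106]},
    {"slide": [0,0,0],"turn": [0,0,0.1106]},
    {"slide": [0,0,0],"turn": [0,0,0.1106]},
    {"slide": [0,0,0],"turn": [0,0,0.1106]},
    {"slide": [0,0,0],"turn": [0,0,0.1106]},
    {"slide": [0,0,0],"turn": [0,0,0.1106]},
    {"slide": [0,0,0],"turn": [0,0,0.1106]},
    {"slide": [0,0,0],"turn": [0,0,0.1106]},
  ],
)

```text
t: 31.7
position: [0.4842, 0.2978, 0.21]
ee_rot: [0.496, 0.868, 0.0, -0.0]
contact_force: [0.7, 0.6, 0.3]
gripper_width: 0.061
grip_force: 0.0
```

Call:
send_rows(
  commands=[
    {"slide": [0,0,0],"turn": [0,0,0.1106]},
    {"slide": [0,0,0],"turn": [0,0,0.1106]},
    {"slide": [0,0,0],"turn": [0,0,0.1106]},
    {"slide": [0,0,0],"turn": [0,0,0.1106]},
    {"slide": [0,0,0],"turn": [0,0,0.1106]},
    {"slide": [0,0,0],"turn": [0,0,0.1194]},
    {"slide": [0,0,0],"turn": [0,0,0]},
    {"slide": [0,0,0],"turn": [0,0,0]},
    {"slide": [0,0,0],"turn": [0,0,0]},
  ],
)

```text
t: 32.45
position: [0.4842, 0.298, 0.2095]
ee_rot: [0.752, 0.659, 0.0, -0.0]
contact_force: [-0.0, 0.6, -0.3]
gripper_width: 0.0612
grip_force: 0.0
```

```bash
python3 plan.py .412,-.314,.21,-7.7; python3 - <<'E'
from h import *
im2=ctrl.snapshot("scene")[:,:,::-1];cv2.imwrite("pics/scene6.png",im2)
im=ctrl.snapshot("top")[:,:,::-1];cv2.imwrite("pics/top6.png",im)
P=lambda x,w:cv2.resize(x,(w,400),interpolation=cv2.INTER_CUBIC)
cv2.imwrite("pics/c6.png",np.hstack([P(im[196:262,158:224],270),P(im2[170:236,422:488],270),P(im[150:310,445:540],237)]))
E
```

```text
t 32.45 pos [0.4842 0.298  0.2095] yaw -7.54 tilt [0.01 0.03] w 0.0612
(0.412, -0.314, 0.21, -7.7) slide mm [-6.162e+02  8.800e+00 -5.000e-01] rows 18 each [-0.0342  0.0005 -0.    ] then turn z 0.0027
```

View pics/c6.png

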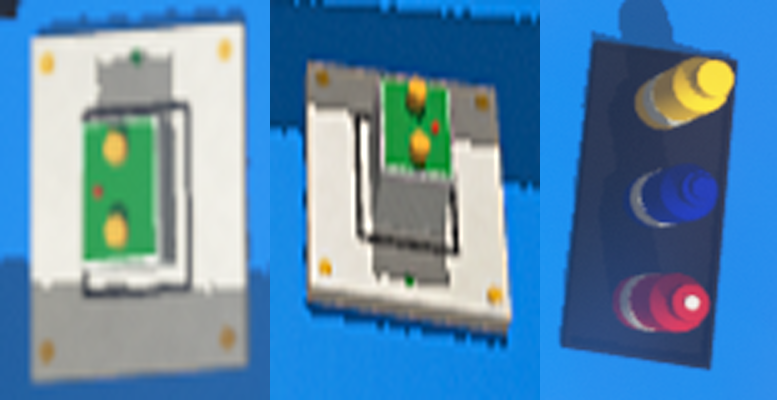

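The module sits upright on the fixture, and all three bottles stand in the tray. Next I measure the module against the outline, and where the bottles stand.

```bash
python3 - <<'E'
from h import *
def m(n,b,z,lo,hi,k=5):
    im=cv2.imread(f"pics/{n}6.png");h=cv2.cvtColor(im,cv2.COLOR_BGR2HSV);x0,y0,x1,y1=b
    x=np.zeros(im.shape[:2],np.uint8);x[y0:y1,x0:x1]=cv2.inRange(h,lo,hi)[y0:y1,x0:x1];x=cv2.morphologyEx(x,cv2.MORPH_CLOSE,np.ones((k,k)))
    c=max(cv2.findContours(x,cv2.RETR_EXTERNAL,cv2.CHAIN_APPROX_NONE)[0],key=cv2.contourArea)
    W=np.float32([onz(n,p,z)[:2] for p in c[:,0]])*1000;r=cv2.minAreaRect(W);print(n,np.round(r[0],1),np.round(r[1],1),round(r[2],1))
m("top",(170,205,210,250),.042,(45,100,30),(85,255,255));m("scene",(440,180,475,206),.042,(45,100,30),(85,255,255))
# caps in tray: picked pixels, z .122
f=160/400
for k,p in(("y",(715,77)),("b",(702,186)),("r",(692,302))):
    u=((p[0]-540+.5)*95/237-.5+445,(p[1]+.5)*f-.5+150);print(k,np.round(u,1),onz("top",u,.122).round(4))
E
```

```text
top [484.5 296.8] [44.2 32.6] 4.1
scene [484.6 298.3] [44.7 33.6] 2.3
y [514.8 180.5] [ 0.5793 -0.3369  0.122 ]
b [509.6 224.1] [ 0.4972 -0.3243  0.122 ]
r [505.6 270.5] [ 0.4123 -0.314   0.122 ]
```

The module is at (0.4845,0.2975), yaw 4°, against the outline at (0.4847,0.298), so it is well centred. Yellow goes back first.

Call:
send_rows(
  commands=[
    {"slide": [-0.0308,0.0089,0],"turn": [0,0,0]},
    {"slide": [-0.0308,0.0089,0],"turn": [0,0,0]},
    {"slide": [-0.0308,0.0089,0],"turn": [0,0,0]},
    {"slide": [-0.0308,0.0089,0],"turn": [0,0,0]},
    {"slide": [-0.0308,0.0089,0],"turn": [0,0,0]},
    {"slide": [-0.0308,0.0089,0],"turn": [0,0,0]},
    {"slide": [-0.0308,0.0089,0],"turn": [0,0,0]},
    {"slide": [-0.0308,0.0089,0],"turn": [0,0,0]},
    {"slide": [-0.0308,0.0089,0],"turn": [0,0,0]},
    {"slide": [-0.0308,0.0089,0],"turn": [0,0,0]},
  ],
)

```text
t: 33.38
position: [0.5312, -0.0209, 0.2094]
ee_rot: [0.753, 0.658, 0.0, -0.0]
contact_force: [-0.0, 0.7, 0.4]
gripper_width: 0.0611
grip_force: 0.0
```

Call:
send_rows(
  commands=[
    {"slide": [-0.0308,0.0089,0],"turn": [0,0,0]},
    {"slide": [-0.0308,0.0089,0],"turn": [0,0,0]},
    {"slide": [-0.0308,0.0089,0],"turn": [0,0,0]},
    {"slide": [-0.0308,0.0089,0],"turn": [0,0,0]},
    {"slide": [-0.0308,0.0089,0],"turn": [0,0,0]},
    {"slide": [-0.0308,0.0089,0],"turn": [0,0,0]},
    {"slide": [-0.0308,0.0089,0],"turn": [0,0,0]},
    {"slide": [-0.0308,0.0089,0],"turn": [0,0,0]},
    {"slide": [-0.0308,0.0089,0],"turn": [0,0,0]},
    {"slide": [-0.0308,0.0089,0],"turn": [0,0,0]},
  ],
)

```text
t: 34.22
position: [0.5782, -0.3379, 0.2089]
ee_rot: [0.753, 0.659, 0.0, -0.0]
contact_force: [-0.3, -0.1, 0.1]
gripper_width: 0.0611
grip_force: 0.0
```

Call:
send_rows(
  commands=[
    {"slide": [-0.001,0,0],"turn": [0,0,0.003]},
    {"slide": [0,0,0],"turn": [0,0,0]},
    {"slide": [0,0,0],"turn": [0,0,0]},
    {"slide": [0,0,0],"turn": [0,0,0]},
    {"slide": [0,0,0],"turn": [0,0,0]},
    {"slide": [0,0,0],"turn": [0,0,0]},
    {"slide": [0,0,0],"turn": [0,0,0]},
    {"slide": [0,0,0],"turn": [0,0,0]},
  ],
)

```text
t: 34.88
position: [0.5783, -0.3367, 0.2092]
ee_rot: [0.754, 0.657, 0.0, -0.0]
contact_force: [-0.3, -0.3, -0.1]
gripper_width: 0.061
grip_force: 0.0
```

```bash
python3 plan.py .5798,-.337,.0635,-7.7
```

```text
t 34.88 pos [ 0.5783 -0.3367  0.2092] yaw -7.81 tilt [0.01 0.02] w 0.061
(0.5798, -0.337, 0.0635, -7.7) slide mm [ -0.    1.6 145.7] rows 5 each [-0.      0.0003  0.0291] then turn z -0.0019
```

Call:
send_rows(
  commands=[
    {"slide": [0,0.0013,0.025],"turn": [0,0,0]},
    {"slide": [0,0,0.03],"turn": [0,0,0]},
    {"slide": [0,0,0.03],"turn": [0,0,0]},
    {"slide": [0,0,0.025],"turn": [0,0,0]},
    {"slide": [0,0,0.02],"turn": [0,0,0]},
    {"slide": [0,0,0.012],"turn": [0,0,0]},
    {"slide": [0,0,0.0037],"turn": [0,0,0]},
    {"slide": [0,0,0],"turn": [0,0,0]},
    {"slide": [0,0,0],"turn": [0,0,0]},
  ],
)

```text
t: 35.63
position: [0.5801, -0.3382, 0.0646]
ee_rot: [0.754, 0.657, 0.0, 0.001]
contact_force: [0.9, -1.2, 0.9]
gripper_width: 0.061
grip_force: 0.0
```

Call:
send_rows(
  commands=[
    {"slide": [0,0,0],"turn": [0,0,0]},
    {"slide": [0,0,0],"turn": [0,0,0]},
    {"slide": [0,0,0],"turn": [0,0,0]},
    {"slide": [0,0,0],"turn": [0,0,0]},
    {"slide": [0,0,0],"turn": [0,0,0]},
    {"slide": [0,0,0],"turn": [0,0,0]},
    {"slide": [0,0,0],"turn": [0,0,0]},
  ],
  jaw=1,
)

```text
t: 36.22
position: [0.5796, -0.3379, 0.0642]
ee_rot: [0.754, 0.657, 0.0, 0.0]
contact_force: [-1.7, 0.6, 6.0]
gripper_width: 0.0428
grip_force: 30.0
```

```bash
python3 plan.py .5798,-.337,.2135,-7.7 .5752,-.0612,.2135,-7.7 .5752,-.0612,.0685,-7.7
```

```text
t 36.22 pos [ 0.5796 -0.3379  0.0642] yaw -7.87 tilt [ 0.05 -0.02] w 0.0428
(0.5798, -0.337, 0.2135, -7.7) slide mm [ 9.000e-01  1.000e-01 -1.493e+02] rows 5 each [ 0.0002  0.     -0.0299] then turn z -0.003
(0.5752, -0.0612, 0.2135, -7.7) slide mm [272.7 -41.5   0. ] rows 8 each [ 0.0341 -0.0052  0.    ] then turn z -0.0
(0.5752, -0.0612, 0.0685, -7.7) slide mm [  0.   0. 145.] rows 5 each [0.    0.    0.029] then turn z -0.0
```

Call:
send_rows(
  commands=[
    {"slide": [0,0,-0.015],"turn": [0,0,0]},
    {"slide": [0,0,-0.03],"turn": [0,0,0]},
    {"slide": [0,0,-0.03],"turn": [0,0,0]},
    {"slide": [0,0,-0.03],"turn": [0,0,0]},
    {"slide": [0,0,-0.03],"turn": [0,0,0]},
    {"slide": [0,0,-0.014],"turn": [0,0,0]},
    {"slide": [0.0064,-0.001,0],"turn": [0,0,0]},
    {"slide": [0.026,-0.004,0],"turn": [0,0,0]},
    {"slide": [0.026,-0.004,0],"turn": [0,0,0]},
    {"slide": [0.026,-0.004,0],"turn": [0,0,0]},
  ],
)

```text
t: 37.05
position: [0.5767, -0.25, 0.2098]
ee_rot: [0.754, 0.657, -0.001, -0.002]
contact_force: [-0.0, 1.6, -2.5]
gripper_width: 0.0424
grip_force: 30.0
```

Call:
send_rows(
  commands=[
    {"slide": [0.026,-0.004,0],"turn": [0,0,0]},
    {"slide": [0.026,-0.004,0],"turn": [0,0,0]},
    {"slide": [0.026,-0.004,0],"turn": [0,0,0]},
    {"slide": [0.026,-0.004,0],"turn": [0,0,0]},
    {"slide": [0.026,-0.004,0],"turn": [0,0,0]},
    {"slide": [0.026,-0.004,0],"turn": [0,0,0]},
    {"slide": [0.026,-0.004,0],"turn": [0,0,0]},
    {"slide": [0.0063,-0.001,0],"turn": [0,0,0]},
    {"slide": [0,0,0],"turn": [0,0,0]},
    {"slide": [0,0,0],"turn": [0,0,0]},
  ],
)

```text
t: 37.88
position: [0.5741, -0.0616, 0.211]
ee_rot: [0.754, 0.657, -0.001, -0.001]
contact_force: [-1.4, 0.1, -1.1]
gripper_width: 0.0429
grip_force: 30.0
```

Call:
send_rows(
  commands=[
    {"slide": [0,0,0.02],"turn": [0,0,0]},
    {"slide": [0,0,0.025],"turn": [0,0,0]},
    {"slide": [0,0,0.025],"turn": [0,0,0]},
    {"slide": [0,0,0.025],"turn": [0,0,0]},
    {"slide": [0,0,0.02],"turn": [0,0,0]},
    {"slide": [0,0,0.015],"turn": [0,0,0]},
    {"slide": [0,0,0],"turn": [0,0,0]},
    {"slide": [0,0,0],"turn": [0,0,0]},
    {"slide": [0,0,0],"turn": [0,0,0]},
    {"slide": [0,0,0],"turn": [0,0,0]},
  ],
)

```text
t: 38.72
position: [0.576, -0.0626, 0.0837]
ee_rot: [0.754, 0.657, 0.001, 0.001]
contact_force: [0.2, -0.6, -1.5]
gripper_width: 0.0425
grip_force: 30.0
```

```bash
python3 plan.py .5752,-.062,.0692,-7.8
```

```text
t 38.72 pos [ 0.576  -0.0626  0.0837] yaw -7.93 tilt [ 0.14 -0.01] w 0.0425
(0.5752, -0.062, 0.0692, -7.8) slide mm [ 0.5 -0.9 14.5] rows 1 each [ 0.0005 -0.0009  0.0145] then turn z -0.0023
```

Call:
send_rows(
  commands=[
    {"slide": [0.0004,-0.0006,0.007],"turn": [0,0,0]},
    {"slide": [0,0,0.004],"turn": [0,0,0]},
    {"slide": [0,0,0.001],"turn": [0,0,0]},
    {"slide": [0,0,0],"turn": [0,0,0]},
    {"slide": [0,0,0],"turn": [0,0,0]},
    {"slide": [0,0,0],"turn": [0,0,0]},
    {"slide": [0,0,0],"turn": [0,0,0]},
  ],
)

```text
t: 39.3
position: [0.5747, -0.0612, 0.0706]
ee_rot: [0.754, 0.657, 0.0, 0.0]
contact_force: [0.2, 0.3, -2.0]
gripper_width: 0.0428
grip_force: 30.0
```

```bash
python3 plan.py .5752,-.062,.0692,-7.8
```

```text
t 39.3 pos [ 0.5747 -0.0612  0.0706] yaw -7.87 tilt [0.02 0.  ] w 0.0428
(0.5752, -0.062, 0.0692, -7.8) slide mm [-0.7  0.6  1.4] rows 1 each [-0.0007  0.0006  0.0014] then turn z -0.0013
```

Call:
send_rows(
  commands=[
    {"slide": [-0.0006,0.0005,0.0007],"turn": [0,0,0]},
    {"slide": [0,0,0.0007],"turn": [0,0,0]},
    {"slide": [0,0,0],"turn": [0,0,0]},
    {"slide": [0,0,0],"turn": [0,0,0]},
    {"slide": [0,0,0],"turn": [0,0,0]},
    {"slide": [0,0,0],"turn": [0,0,0]},
  ],
)

```text
t: 39.8
position: [0.5752, -0.062, 0.0692]
ee_rot: [0.754, 0.657, 0.0, 0.0]
contact_force: [-0.4, -1.0, 0.3]
gripper_width: 0.0425
grip_force: 30.0
```

Call:
send_rows(
  commands=[
    {"slide": [0,0,0],"turn": [0,0,0]},
    {"slide": [0,0,0],"turn": [0,0,0]},
    {"slide": [0,0,0],"turn": [0,0,0]},
    {"slide": [0,0,0],"turn": [0,0,0]},
    {"slide": [0,0,-0.01],"turn": [0,0,0]},
    {"slide": [0,0,-0.03],"turn": [0,0,0]},
    {"slide": [0,0,-0.03],"turn": [0,0,0]},
    {"slide": [0,0,-0.03],"turn": [0,0,0]},
    {"slide": [0,0,-0.025],"turn": [0,0,0]},
    {"slide": [0,0,-0.015],"turn": [0,0,0]},
  ],
  jaw=0.3,
)

```text
t: 40.63
position: [0.5763, -0.0625, 0.213]
ee_rot: [0.754, 0.657, 0.002, 0.002]
contact_force: [0.4, -0.4, -1.2]
gripper_width: 0.0608
grip_force: 0.0
```

Call:
send_rows(
  commands=[
    {"slide": [-0.0302,-0.0046,0],"turn": [0,0,0]},
    {"slide": [-0.0302,-0.0046,0],"turn": [0,0,0]},
    {"slide": [-0.0302,-0.0046,0],"turn": [0,0,0]},
    {"slide": [-0.0302,-0.0046,0],"turn": [0,0,0]},
    {"slide": [-0.0302,-0.0046,0],"turn": [0,0,0]},
    {"slide": [-0.0302,-0.0046,0],"turn": [0,0,0]},
    {"slide": [-0.0302,-0.0046,0],"turn": [0,0,0]},
    {"slide": [-0.0302,-0.0046,0],"turn": [0,0,0]},
    {"slide": [-0.0302,-0.0046,0],"turn": [0,0,0]},
    {"slide": [0,0,0],"turn": [0,0,0]},
  ],
)

```text
t: 41.47
position: [0.4928, -0.333, 0.2106]
ee_rot: [0.757, 0.653, -0.002, 0.002]
contact_force: [-0.7, -1.2, 0.6]
gripper_width: 0.0611
grip_force: 0.0
```

Call:
send_rows(
  commands=[
    {"slide": [0,0,0],"turn": [0,0,0]},
    {"slide": [0,0,0],"turn": [0,0,0]},
    {"slide": [0,0,0],"turn": [0,0,0]},
    {"slide": [0,0,0],"turn": [0,0,0]},
    {"slide": [0,0,0],"turn": [0,0,0]},
    {"slide": [0,0,0],"turn": [0,0,0]},
  ],
)

```text
t: 41.97
position: [0.4972, -0.3246, 0.209]
ee_rot: [0.753, 0.657, 0.0, -0.0]
contact_force: [-0.4, 0.5, -0.4]
gripper_width: 0.0608
grip_force: 0.0
```

```bash
python3 plan.py .4963,-.325,.063,-7.8
```

```text
t 41.97 pos [ 0.4972 -0.3246  0.209 ] yaw -7.78 tilt [0.   0.02] w 0.0608
(0.4963, -0.325, 0.063, -7.8) slide mm [ -0.5  -0.8 146. ] rows 5 each [-0.0001 -0.0002  0.0292] then turn z 0.0003
```

Call:
send_rows(
  commands=[
    {"slide": [0,-0.0006,0.025],"turn": [0,0,0]},
    {"slide": [0,0,0.03],"turn": [0,0,0]},
    {"slide": [0,0,0.03],"turn": [0,0,0]},
    {"slide": [0,0,0.025],"turn": [0,0,0]},
    {"slide": [0,0,0.02],"turn": [0,0,0]},
    {"slide": [0,0,0.012],"turn": [0,0,0]},
    {"slide": [0,0,0.0037],"turn": [0,0,0]},
    {"slide": [0,0,0],"turn": [0,0,0]},
    {"slide": [0,0,0],"turn": [0,0,0]},
  ],
)

```text
t: 42.72
position: [0.4968, -0.3259, 0.0643]
ee_rot: [0.754, 0.657, 0.0, 0.001]
contact_force: [0.3, -0.6, 0.8]
gripper_width: 0.061
grip_force: 0.0
```

Call:
send_rows(
  commands=[
    {"slide": [0,0,0],"turn": [0,0,0]},
    {"slide": [0,0,0],"turn": [0,0,0]},
    {"slide": [0,0,0],"turn": [0,0,0]},
    {"slide": [0,0,0],"turn": [0,0,0]},
    {"slide": [0,0,0],"turn": [0,0,0]},
    {"slide": [0,0,0],"turn": [0,0,0]},
    {"slide": [0,0,0],"turn": [0,0,0]},
    {"slide": [0,0,0],"turn": [0,0,0]},
  ],
  jaw=1,
)

```text
t: 43.38
position: [0.4963, -0.3257, 0.064]
ee_rot: [0.754, 0.657, 0.0, 0.0]
contact_force: [-1.6, 0.5, 5.5]
gripper_width: 0.0428
grip_force: 30.0
```

```bash
python3 plan.py .5277,-.0022,.063,-7.8
```

```text
t 43.38 pos [ 0.4963 -0.3257  0.064 ] yaw -7.88 tilt [ 0.05 -0.01] w 0.0428
(0.5277, -0.0022, 0.063, -7.8) slide mm [324.8 -13.3   1. ] rows 10 each [ 0.0325 -0.0013  0.0001] then turn z -0.0015
```

Call:
send_rows(
  commands=[
    {"slide": [0,0,-0.015],"turn": [0,0,0]},
    {"slide": [0,0,-0.03],"turn": [0,0,0]},
    {"slide": [0,0,-0.03],"turn": [0,0,0]},
    {"slide": [0,0,-0.03],"turn": [0,0,0]},
    {"slide": [0,0,-0.03],"turn": [0,0,0]},
    {"slide": [0,0,-0.014],"turn": [0,0,0]},
    {"slide": [0.006,-0.0005,0],"turn": [0,0,0]},
    {"slide": [0.026,-0.001,0],"turn": [0,0,0]},
    {"slide": [0.026,-0.001,0],"turn": [0,0,0]},
    {"slide": [0.026,-0.001,0],"turn": [0,0,0]},
  ],
)

```text
t: 44.22
position: [0.503, -0.2396, 0.2102]
ee_rot: [0.754, 0.657, -0.001, -0.002]
contact_force: [0.2, 0.6, -1.7]
gripper_width: 0.043
grip_force: 30.0
```

Call:
send_rows(
  commands=[
    {"slide": [0.026,-0.001,0],"turn": [0,0,0]},
    {"slide": [0.026,-0.001,0],"turn": [0,0,0]},
    {"slide": [0.026,-0.001,0],"turn": [0,0,0]},
    {"slide": [0.026,-0.001,0],"turn": [0,0,0]},
    {"slide": [0.026,-0.001,0],"turn": [0,0,0]},
    {"slide": [0.026,-0.001,0],"turn": [0,0,0]},
    {"slide": [0.026,-0.001,0],"turn": [0,0,0]},
    {"slide": [0.026,-0.001,0],"turn": [0,0,0]},
    {"slide": [0.026,-0.001,0],"turn": [0,0,0]},
    {"slide": [0.0058,-0.0006,0],"turn": [0,0,0]},
  ],
)

```text
t: 45.05
position: [0.5264, 0.0036, 0.21]
ee_rot: [0.751, 0.66, -0.001, -0.002]
contact_force: [0.2, 1.8, -1.7]
gripper_width: 0.0428
grip_force: 30.0
```

Call:
send_rows(
  commands=[
    {"slide": [0,0,0],"turn": [0,0,0]},
    {"slide": [0,0,0.02],"turn": [0,0,0]},
    {"slide": [0,0,0.025],"turn": [0,0,0]},
    {"slide": [0,0,0.025],"turn": [0,0,0]},
    {"slide": [0,0,0.025],"turn": [0,0,0]},
    {"slide": [0,0,0.02],"turn": [0,0,0]},
    {"slide": [0,0,0.015],"turn": [0,0,0]},
    {"slide": [0,0,0],"turn": [0,0,0]},
    {"slide": [0,0,0],"turn": [0,0,0]},
    {"slide": [0,0,0],"turn": [0,0,0]},
  ],
)

```text
t: 45.88
position: [0.5279, -0.0038, 0.0829]
ee_rot: [0.754, 0.656, 0.0, 0.0]
contact_force: [0.0, 0.6, -2.1]
gripper_width: 0.0429
grip_force: 30.0
```

Call:
send_rows(
  commands=[
    {"slide": [0,0,0],"turn": [0,0,0]},
    {"slide": [0,0,0],"turn": [0,0,0]},
    {"slide": [0,0,0.007],"turn": [0,0,0]},
    {"slide": [0,0,0.003],"turn": [0,0,0]},
    {"slide": [0,0,0],"turn": [0,0,0]},
    {"slide": [0,0,0],"turn": [0,0,0]},
    {"slide": [0,0,0],"turn": [0,0,0]},
    {"slide": [0,0,0],"turn": [0,0,0]},
  ],
)

```text
t: 46.55
position: [0.5276, -0.0028, 0.0724]
ee_rot: [0.754, 0.657, 0.0, 0.0]
contact_force: [-0.0, -0.1, -2.0]
gripper_width: 0.043
grip_force: 30.0
```

```bash
python3 plan.py .5277,-.0032,.069,-7.8
```

```text
t 46.55 pos [ 0.5276 -0.0028  0.0724] yaw -7.87 tilt [0.01 0.  ] w 0.043
(0.5277, -0.0032, 0.069, -7.8) slide mm [-0.3  0.1  3.4] rows 1 each [-0.0003  0.0001  0.0034] then turn z -0.0013
```

Call:
send_rows(
  commands=[
    {"slide": [-0.0003,0,0.0015],"turn": [0,0,0]},
    {"slide": [0,0,0.001],"turn": [0,0,0]},
    {"slide": [0,0,0.0008],"turn": [0,0,0]},
    {"slide": [0,0,0],"turn": [0,0,0]},
    {"slide": [0,0,0],"turn": [0,0,0]},
    {"slide": [0,0,0],"turn": [0,0,0]},
  ],
)

```text
t: 47.05
position: [0.5274, -0.0031, 0.0691]
ee_rot: [0.754, 0.657, 0.0, -0.0]
contact_force: [-0.5, -0.1, 0.4]
gripper_width: 0.0429
grip_force: 30.0
```

Call:
send_rows(
  commands=[
    {"slide": [0,0,0],"turn": [0,0,0]},
    {"slide": [0,0,0],"turn": [0,0,0]},
    {"slide": [0,0,0],"turn": [0,0,0]},
    {"slide": [0,0,0],"turn": [0,0,0]},
    {"slide": [0,0,-0.01],"turn": [0,0,0]},
    {"slide": [0,0,-0.03],"turn": [0,0,0]},
    {"slide": [0,0,-0.03],"turn": [0,0,0]},
    {"slide": [0,0,-0.03],"turn": [0,0,0]},
    {"slide": [0,0,-0.025],"turn": [0,0,0]},
    {"slide": [0,0,-0.015],"turn": [0,0,0]},
  ],
  jaw=0.3,
)

```text
t: 47.88
position: [0.5289, -0.0035, 0.2129]
ee_rot: [0.754, 0.657, 0.002, 0.001]
contact_force: [-0.2, 0.5, -0.3]
gripper_width: 0.0607
grip_force: 0.0
```

Call:
send_rows(
  commands=[
    {"slide": [-0.0295,-0.0065,0],"turn": [0,0,0]},
    {"slide": [-0.0295,-0.0065,0],"turn": [0,0,0]},
    {"slide": [-0.0295,-0.0065,0],"turn": [0,0,0]},
    {"slide": [-0.0295,-0.0065,0],"turn": [0,0,0]},
    {"slide": [-0.0295,-0.0065,0],"turn": [0,0,0]},
    {"slide": [-0.0295,-0.0065,0],"turn": [0,0,0]},
    {"slide": [-0.0295,-0.0065,0],"turn": [0,0,0]},
    {"slide": [-0.0295,-0.0065,0],"turn": [0,0,0]},
    {"slide": [-0.0295,-0.0065,0],"turn": [0,0,0]},
    {"slide": [-0.0295,-0.0065,0],"turn": [0,0,0]},
  ],
)

```text
t: 48.72
position: [0.422, -0.2878, 0.2099]
ee_rot: [0.754, 0.657, 0.001, 0.0]
contact_force: [0.1, 0.7, -0.5]
gripper_width: 0.0606
grip_force: 0.0
```

Call:
send_rows(
  commands=[
    {"slide": [-0.0295,-0.0065,0],"turn": [0,0,0]},
    {"slide": [0,0,0],"turn": [0,0,0]},
    {"slide": [0,0,0],"turn": [0,0,0]},
    {"slide": [0,0,0],"turn": [0,0,0]},
    {"slide": [0,0,0],"turn": [0,0,0]},
    {"slide": [0,0,0],"turn": [0,0,0]},
    {"slide": [0,0,0],"turn": [0,0,0]},
  ],
)

```text
t: 49.3
position: [0.4128, -0.3137, 0.209]
ee_rot: [0.753, 0.658, 0.0, -0.0]
contact_force: [0.1, 0.0, -0.2]
gripper_width: 0.0606
grip_force: 0.0
```

```bash
python3 plan.py .4122,-.3145,.0635,-7.8
```

```text
t 49.3 pos [ 0.4128 -0.3137  0.209 ] yaw -7.75 tilt [0.01 0.03] w 0.0606
(0.4122, -0.3145, 0.0635, -7.8) slide mm [ -0.9  -0.5 145.5] rows 5 each [-0.0002 -0.0001  0.0291] then turn z 0.0009
```

Call:
send_rows(
  commands=[
    {"slide": [0,-0.0005,0.025],"turn": [0,0,0]},
    {"slide": [0,0,0.03],"turn": [0,0,0]},
    {"slide": [0,0,0.03],"turn": [0,0,0]},
    {"slide": [0,0,0.025],"turn": [0,0,0]},
    {"slide": [0,0,0.02],"turn": [0,0,0]},
    {"slide": [0,0,0.012],"turn": [0,0,0]},
    {"slide": [0,0,0.0037],"turn": [0,0,0]},
    {"slide": [0,0,0],"turn": [0,0,0]},
    {"slide": [0,0,0],"turn": [0,0,0]},
  ],
)

```text
t: 50.05
position: [0.4124, -0.3152, 0.0642]
ee_rot: [0.754, 0.657, 0.0, 0.001]
contact_force: [0.2, -0.3, 0.6]
gripper_width: 0.0611
grip_force: 0.0
```

Call:
send_rows(
  commands=[
    {"slide": [0,0,0],"turn": [0,0,0]},
    {"slide": [0,0,0],"turn": [0,0,0]},
    {"slide": [0,0,0],"turn": [0,0,0]},
    {"slide": [0,0,0],"turn": [0,0,0]},
    {"slide": [0,0,0],"turn": [0,0,0]},
    {"slide": [0,0,0],"turn": [0,0,0]},
    {"slide": [0,0,0],"turn": [0,0,0]},
    {"slide": [0,0,0],"turn": [0,0,0]},
  ],
  jaw=1,
)

```text
t: 50.72
position: [0.4121, -0.315, 0.0639]
ee_rot: [0.754, 0.657, 0.0, 0.0]
contact_force: [-0.5, 1.5, 5.4]
gripper_width: 0.0426
grip_force: 30.0
```

```bash
python3 plan.py .5894,.0416,.069,-7.8; python3 - <<'E'
from h import *
im2=ctrl.snapshot("scene")[:,:,::-1];cv2.imwrite("pics/scene7.png",im2)
im=ctrl.snapshot("top")[:,:,::-1];cv2.imwrite("pics/top7.png",im)
P=lambda x:cv2.resize(x,(400,400),interpolation=cv2.INTER_CUBIC)
cv2.imwrite("pics/c7.png",np.hstack([P(im[145:245,285:385]),P(im2[145:245,270:370])]))
E
```

```text
t 50.72 pos [ 0.4121 -0.315   0.0639] yaw -7.87 tilt [ 0.06 -0.  ] w 0.0426
(0.5894, 0.0416, 0.069, -7.8) slide mm [377.5 126.8  -5.1] rows 12 each [ 0.0315  0.0106 -0.0004] then turn z -0.0013
```

View pics/c7.png

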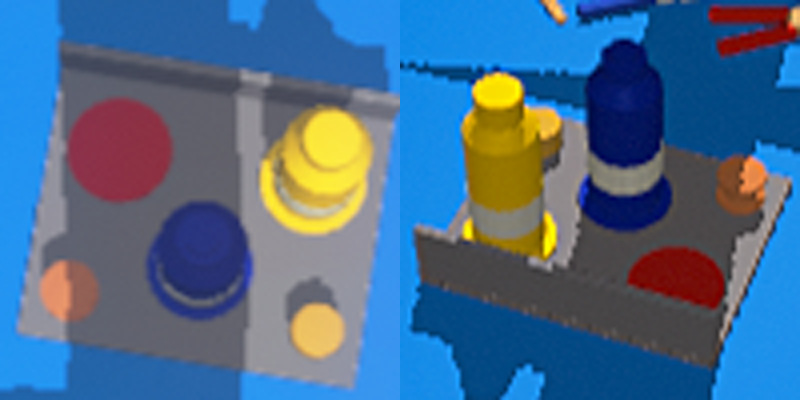

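Yellow and blue stand upright on their own pads, with the pad rims visible all round. Red is now in the grip.

Call:
send_rows(
  commands=[
    {"slide": [0,0,-0.015],"turn": [0,0,0]},
    {"slide": [0,0,-0.03],"turn": [0,0,0]},
    {"slide": [0,0,-0.03],"turn": [0,0,0]},
    {"slide": [0,0,-0.03],"turn": [0,0,0]},
    {"slide": [0,0,-0.03],"turn": [0,0,0]},
    {"slide": [0,0,-0.014],"turn": [0,0,0]},
    {"slide": [0.0049,0.0018,0],"turn": [0,0,0]},
    {"slide": [0.0262,0.0088,0],"turn": [0,0,0]},
    {"slide": [0.0262,0.0088,0],"turn": [0,0,0]},
    {"slide": [0.0262,0.0088,0],"turn": [0,0,0]},
  ],
)

```text
t: 51.65
position: [0.4504, -0.234, 0.2106]
ee_rot: [0.754, 0.657, -0.0, -0.001]
contact_force: [-0.4, -0.1, -1.1]
gripper_width: 0.043
grip_force: 30.0
```

Call:
send_rows(
  commands=[
    {"slide": [0.0262,0.0088,0],"turn": [0,0,0]},
    {"slide": [0.0262,0.0088,0],"turn": [0,0,0]},
    {"slide": [0.0262,0.0088,0],"turn": [0,0,0]},
    {"slide": [0.0262,0.0088,0],"turn": [0,0,0]},
    {"slide": [0.0262,0.0088,0],"turn": [0,0,0]},
    {"slide": [0.0262,0.0088,0],"turn": [0,0,0]},
    {"slide": [0.0262,0.0088,0],"turn": [0,0,0]},
    {"slide": [0.0262,0.0088,0],"turn": [0,0,0]},
    {"slide": [0.0262,0.0088,0],"turn": [0,0,0]},
    {"slide": [0.0262,0.0088,0],"turn": [0,0,0]},
  ],
)

```text
t: 52.48
position: [0.5732, 0.0136, 0.21]
ee_rot: [0.754, 0.657, -0.001, -0.001]
contact_force: [0.0, -0.6, -2.4]
gripper_width: 0.0427
grip_force: 30.0
```

Call:
send_rows(
  commands=[
    {"slide": [0.0262,0.0088,0],"turn": [0,0,0]},
    {"slide": [0.0049,0.0019,0],"turn": [0,0,0]},
    {"slide": [0,0,0],"turn": [0,0,0]},
    {"slide": [0,0,0],"turn": [0,0,0]},
    {"slide": [0,0,0.02],"turn": [0,0,0]},
    {"slide": [0,0,0.025],"turn": [0,0,0]},
    {"slide": [0,0,0.025],"turn": [0,0,0]},
    {"slide": [0,0,0.025],"turn": [0,0,0]},
    {"slide": [0,0,0.02],"turn": [0,0,0]},
    {"slide": [0,0,0.015],"turn": [0,0,0]},
  ],
)

```text
t: 53.32
position: [0.5867, 0.0387, 0.08]
ee_rot: [0.755, 0.656, -0.002, -0.001]
contact_force: [0.3, -0.1, -2.0]
gripper_width: 0.0426
grip_force: 30.0
```

Call:
send_rows(
  commands=[
    {"slide": [0,0,0],"turn": [0,0,0]},
    {"slide": [0,0,0],"turn": [0,0,0]},
    {"slide": [0,0,0],"turn": [0,0,0]},
    {"slide": [0,0,0.007],"turn": [0,0,0]},
    {"slide": [0,0,0.003],"turn": [0,0,0]},
    {"slide": [0,0,0],"turn": [0,0,0]},
    {"slide": [0,0,0],"turn": [0,0,0]},
    {"slide": [0,0,0],"turn": [0,0,0]},
    {"slide": [0,0,0],"turn": [0,0,0]},
  ],
)

```text
t: 54.07
position: [0.5891, 0.041, 0.0726]
ee_rot: [0.754, 0.657, 0.0, 0.0]
contact_force: [-0.8, -0.4, -1.1]
gripper_width: 0.0429
grip_force: 30.0
```

```bash
python3 plan.py .5894,.0406,.069,-7.8; python3 - <<'E'
from h import *
# cap-top crops: shift of yellow / blue between start and now by phase of masks
for k,b in(("y",(345,160,385,215)),("b",(318,190,355,225))):
  for f in("top0","top7"):
    h=cv2.cvtColor(cv2.imread(f"pics/{f}.png"),cv2.COLOR_BGR2HSV);x0,y0,x1,y1=b
    m=cv2.inRange(h,(22,150,60) if k=="y" else (112,140,40),(32,255,255) if k=="y" else (130,255,255))[y0:y1,x0:x1]
    c=max(cv2.findContours(m,cv2.RETR_EXTERNAL,cv2.CHAIN_APPROX_NONE)[0],key=cv2.contourArea);print(f,k,cv2.boundingRect(c),cv2.contourArea(c),cv2.minEnclosingCircle(c))
E
```

```text
t 54.07 pos [0.5891 0.041  0.0726] yaw -7.86 tilt [0.03 0.01] w 0.0429
(0.5894, 0.0406, 0.069, -7.8) slide mm [-0.4  0.3  3.6] rows 1 each [-0.0004  0.0003  0.0036] then turn z -0.0011
top0 y (5, 13, 27, 30) 443.5 ((18.869565963745117, 27.2608699798584), 15.522812843322754)
top7 y (5, 12, 28, 31) 577.5 ((18.964284896850586, 27.071428298950195), 15.73243522644043)
top0 b (4, 6, 26, 29) 546.5 ((16.664234161376953, 19.857664108276367), 14.334027290344238)
top7 b (4, 6, 26, 29) 534.5 ((16.902843475341797, 19.89336585998535), 14.234495162963867)
```

Yellow and blue are back within about half a pixel of where they started. Now I release red and retreat.

Call:
send_rows(
  commands=[
    {"slide": [-0.0003,0.0003,0.0015],"turn": [0,0,0]},
    {"slide": [0,0,0.0012],"turn": [0,0,0]},
    {"slide": [0,0,0.0008],"turn": [0,0,0]},
    {"slide": [0,0,0],"turn": [0,0,0]},
    {"slide": [0,0,0],"turn": [0,0,0]},
    {"slide": [0,0,0],"turn": [0,0,0]},
  ],
)

```text
t: 54.57
position: [0.5893, 0.0407, 0.069]
ee_rot: [0.754, 0.657, 0.0, -0.0]
contact_force: [-1.2, -0.2, 1.2]
gripper_width: 0.0425
grip_force: 30.0
```

Call:
send_rows(
  commands=[
    {"slide": [0,0,0],"turn": [0,0,0]},
    {"slide": [0,0,0],"turn": [0,0,0]},
    {"slide": [0,0,0],"turn": [0,0,0]},
    {"slide": [0,0,0],"turn": [0,0,0]},
    {"slide": [0,0,-0.01],"turn": [0,0,0]},
    {"slide": [0,0,-0.03],"turn": [0,0,0]},
    {"slide": [0,0,-0.03],"turn": [0,0,0]},
    {"slide": [0,0,-0.03],"turn": [0,0,0]},
    {"slide": [0,0,-0.03],"turn": [0,0,0]},
    {"slide": [0,0,-0.015],"turn": [0,0,0]},
  ],
  jaw=0.3,
)

```text
t: 55.4
position: [0.5911, 0.0402, 0.2185]
ee_rot: [0.754, 0.657, 0.003, 0.002]
contact_force: [-0.4, 0.1, -0.1]
gripper_width: 0.0605
grip_force: 0.0
```

Call:
send_rows(
  commands=[
    {"slide": [-0.03,-0.008,0],"turn": [0,0,0]},
    {"slide": [-0.03,-0.008,0],"turn": [0,0,0]},
    {"slide": [-0.03,-0.008,0],"turn": [0,0,0]},
    {"slide": [-0.03,-0.008,0],"turn": [0,0,0]},
    {"slide": [-0.03,-0.008,0],"turn": [0,0,0]},
    {"slide": [-0.03,-0.008,0],"turn": [0,0,0]},
    {"slide": [-0.03,-0.008,0],"turn": [0,0,0]},
    {"slide": [-0.03,-0.008,0],"turn": [0,0,0]},
    {"slide": [-0.03,-0.008,0],"turn": [0,0,0]},
    {"slide": [-0.03,-0.008,0],"turn": [0,0,0]},
  ],
)

```text
t: 56.23
position: [0.4681, -0.247, 0.2147]
ee_rot: [0.754, 0.657, 0.001, 0.0]
contact_force: [1.0, 0.1, -0.6]
gripper_width: 0.0608
grip_force: 0.0
```

Call:
send_rows(
  commands=[
    {"slide": [-0.015,-0.004,0],"turn": [0,0,0]},
    {"slide": [0,0,0],"turn": [0,0,0]},
    {"slide": [0,0,0],"turn": [0,0,0]},
    {"slide": [0,0,0],"turn": [0,0,0]},
    {"slide": [0,0,0],"turn": [0,0,0]},
    {"slide": [0,0,0],"turn": [0,0,0]},
  ],
)

```text
t: 56.73
position: [0.4636, -0.2585, 0.2138]
ee_rot: [0.753, 0.658, 0.0, -0.0]
contact_force: [0.0, 0.3, -0.1]
gripper_width: 0.0615
grip_force: 0.0
```

```bash
python3 - <<'E'
from h import *
im2=ctrl.snapshot("scene")[:,:,::-1];cv2.imwrite("pics/scene8.png",im2)
im=ctrl.snapshot("top")[:,:,::-1];cv2.imwrite("pics/top8.png",im)
P=lambda x:cv2.resize(x,(400,400),interpolation=cv2.INTER_CUBIC)
cv2.imwrite("pics/c8.png",np.hstack([P(im[145:245,285:385]),P(im2[130:290,260:500])]))
for f in("top0","top8"):
    h=cv2.cvtColor(cv2.imread(f"pics/{f}.png"),cv2.COLOR_BGR2HSV)[155:205,290:335]
    m=cv2.inRange(h,(0,150,60),(6,255,255))|cv2.inRange(h,(170,120,40),(180,255,255));m=cv2.morphologyEx(m,cv2.MORPH_OPEN,np.ones((3,3)))
    c=max(cv2.findContours(m,cv2.RETR_EXTERNAL,cv2.CHAIN_APPROX_NONE)[0],key=cv2.contourArea);print(f,cv2.boundingRect(c),cv2.minEnclosingCircle(c))
E
```

```text
top0 (12, 8, 23, 25) ((22.945205688476562, 20.171232223510742), 12.21695327758789)
top8 (13, 9, 22, 21) ((23.48064422607422, 19.19354820251465), 11.1505708694458)
```

View pics/c8.png

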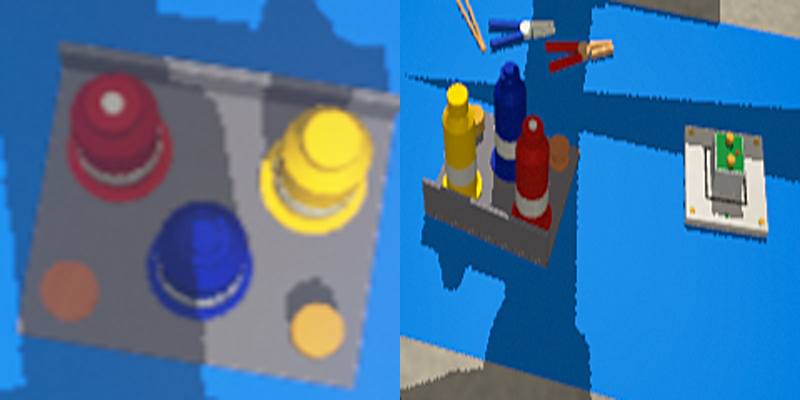

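All three bottles stand on their own pads: the red nozzle is at (312.6,170.1) against (312.3,170.1) at the start. The module sits in its outline.

```bash
python3 -c "
from workcell import ctrl
print(ctrl.job_done())"
```

```text
the job is handed in; nothing more can be done
None
```

The job is handed in at about 57 s of the 134 s: the module sits flat and centred in the fixture outline (within about 1 mm as measured), and all three containers stand upright on their own pads.

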